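# Recap the split bearings behind the latched drive panel

### The job

Unlock the blue access panel with the T-key by a quarter turn counter-clockwise, stand the key back upright on its round mat, and swing the panel up until it is about upright. Fit every bearing cap lying on the bench onto its own lower half inside the housing (lug and foot have the same colour; only matched halves go fully down over the dowels), and only then swing the panel fully shut, turn the latch back a full quarter turn with the key to lock it, and stand the key on its mat again. Do not disturb the marker, the red rubber bulb or the conical flask.

Things in the scene. Friction and masses are not known exactly. Their poses are not given: they have to be found in the camera images.
- housing: grey sheet-metal drive housing, an open-topped tray 180 (x) x 300 (y) x 105 mm high with 5 mm walls and floor, fixed to the worktop; origin at the centre of its underside, x to its back (hinge) side, y along its length. A steel shaft of radius 7 mm runs along its y, axis 35 mm up. Three lower bearing halves stand inside in a row along y, 88 mm apart
- panel (a joint): blue access panel, 180 x 300 x 6 mm, covering the whole housing; hinged about the housing's y axis along its far top edge. 0 = shut, grows as its front edge swings up and back; 1.57 = upright, stop at 1.75. Stiff hinge (0.55 N m, about 6 N at the handle): stays wherever it is left. The latch holds it shut until turned
- panel_hinge (a point): point on the hinge axis at the middle of the panel's underside edge, 105 mm above the worktop; its axes turn with the panel (x back and y along the hinge when shut)
- panel_handle (a point): middle of the steel bar handle on the panel: round bar of radius 5 mm, 100 mm long, parallel to the hinge, its axis 34 mm above the panel's top face; in the panel's axes it lies at x -150, y +70, z +40 mm from panel_hinge
- latch (a joint): quarter-turn cam latch in the panel: 0 = locked, grows counter-clockwise seen from above, stop at 1.57 = unlocked; stays where left (0.12 N m). The panel can be lifted once it is past about 1.2; it can be locked again only with the panel fully shut (under about 0.02 rad). The key has about 0.15 rad of play on its stud to either side
- latch_stud (a point): foot of the latch's brass blade stud, on the panel's top face; the blade stands 16 mm up from this point and is 26 mm long (along this point's x, which turns with the latch) by 8 mm thick (y), top rounded. In the panel's axes it lies at x -150, y -75, z +6 mm from panel_hinge
- key: T-key that stands upright by itself, 94 mm tall, 0.16 kg: dark steel bell socket (39 mm wide, up to 36 mm) with a slot 31 mm long (x) x 12 mm wide (y) and 21 mm deep in its underside, a stem, and an orange paddle grip 60 mm long (x) x 14 mm thick (y) from 62 to 94 mm up. Origin at the centre of its underside, z up the stem. Fits over the latch's blade either way round; fully on, its underside rests on the panel
- key_mat: round rubber mat, black rim and grey middle, 90 mm across, 3 mm thick, fixed; origin at the centre of its underside
- cap_blue: loose upper bearing half (cap) with blue lug: aluminium bridge 100 (x) x 42 (y) mm, two feet 16 mm high with a 13 mm square dowel hole each, hole centres 48 mm apart along x; bridge top 28 mm up; blue lug 26 x 26 mm from 28 to 59 mm up is the grip. 0.22 kg. Origin at the centre of its underside. May be absent
- base_blue: fixed lower bearing half with blue foot inside the housing, its x across the shaft; two 9 mm tapered steel dowels, 11 mm tall, 48 mm apart along x. Only the cap with the blue lug fits its dowels (either way round); another cap rides about 11 mm high. Origin at the centre of its underside, on the housing floor
- base_blue_seat (a point): centre of the split face of the blue lower half, 30 mm above its origin, where the origin of the blue cap comes when seated; x across the shaft
- cap_yellow: loose upper bearing half (cap) with yellow lug: aluminium bridge 100 (x) x 42 (y) mm, two feet 16 mm high with a 13 mm square dowel hole each, hole centres 64 mm apart along x; bridge top 28 mm up; yellow lug 26 x 26 mm from 28 to 59 mm up is the grip. 0.22 kg. Origin at the centre of its underside. May be absent
- base_yellow: fixed lower bearing half with yellow foot inside the housing, its x across the shaft; two 9 mm tapered steel dowels, 11 mm tall, 64 mm apart along x. Only the cap with the yellow lug fits its dowels (either way round); another cap rides about 11 mm high. Origin at the centre of its underside, on the housing floor
- base_yellow_seat (a point): centre of the split face of the yellow lower half, 30 mm above its origin, where the origin of the yellow cap comes when seated; x across the shaft
- cap_red: loose upper bearing half (cap) with red lug: aluminium bridge 100 (x) x 42 (y) mm, two feet 16 mm high with a 13 mm square dowel hole each, hole centres 80 mm apart along x; bridge top 28 mm up; red lug 26 x 26 mm from 28 to 59 mm up is the grip. 0.22 kg. Origin at the centre of its underside. May be absent
- base_red: fixed lower bearing half with red foot inside the housing, its x across the shaft; two 9 mm tapered steel dowels, 11 mm tall, 80 mm apart along x. Only the cap with the red lug fits its dowels (either way round); another cap rides about 11 mm high. Origin at the centre of its underside, on the housing floor
- base_red_seat (a point): centre of the split face of the red lower half, 30 mm above its origin, where the origin of the red cap comes when seated; x across the shaft
- marker_green: bystander: white marker pen with green cap, 18 x 124 x 19 mm, lying
- bulb: bystander: red rubber pipette bulb, 54 x 54 x 85 mm, standing
- conical: bystander: glass conical flask with pale contents, 84 x 84 x 131 mm, standing
Mind the look-alikes: they are no part of the job. Leave any purple or turquoise look-alike of the key alone.

How it is judged:
By the outcome, as a careful person would: the job done as asked, in the order asked, and still so for the second after the job is handed in, with the robot touching nothing.
Of cap_blue, cap_yellow, cap_red only 2 to 3 are there at a start; the rules pass over those that are not, and their reading is None.
At some moment in a run one of cap_blue, cap_yellow, cap_red may be knocked a few centimetres aside while the robot is not near it.
It also fails if it takes over 210 s, if anything falls off the work surface, if the arm or the gripper's body presses on something with over 40 N, if the wrist force passes 120 N, or if a joint passes its speed limit or range.

### The arm

A 6-joint arm with a two-finger parallel gripper is mounted at the origin on a cart in front of the work surface, level with it; the furniture and walls round the work are solid. World frame = base frame: x ahead of the robot, y to its left, z up, the work surface at z = 0. Lengths are in m, angles in rad, forces in N, time in s.
With the tool pointing down it reaches from about 0.3 to 0.775 m from the base axis. Payload 14.6 kg.
Tool frame: the origin (TCP) lies at the very end of the fingers, on their centre line; the grasp point (between the pads) lies 19 mm behind it; z points along the fingers, y is the line along which they close (so a half turn about z gives the same grasp; the last joint's range is limited). The gripper opens to 94 mm and grips with 3 to 60 N. Pads are 16 mm wide; open, the fingers measure 119 mm over their backs; the gripper's body (75 mm by 177 mm) begins 78 mm behind the grasp point.
Start: joints at [1.089, 0.3, 1.521, -0, 1.321, -0.067], TCP at [0.222, 0.503, 0.205] pointing down, gripper open.
Joint ranges: [-3.03, 3.03], [-0.79, 2.21], [0.23, 2.52], [-1.04, 4.18], [0, 3.07], [-2.55, 2.55]. Speed limits (rad/s): [2.22, 2.22, 2.57, 3.14, 3.14, 3.14].

### API

Orientations are given as [roll, pitch, yaw] about the fixed x, y, z axes, in that order (R = Rz(yaw) Ry(pitch) Rx(roll)).
In Python, from station import ctrl gives the robot as it stands.
- The arm moves only by the tool move_arm, never from a script. Its argument "increments" is a list of rows, each a list of 7 numbers: the opening, from 0 (shut) to 1 (fully open), then the shift along the tool's x, y, z in units of 50 mm (1.0 is 50 mm), then the turn, a rotation vector about the tool's x, y, z in rad. In form: [[claw, tx, ty, tz, rx, ry, rz], ...]. A call has 1 to 20 rows; each row shifts and turns the commanded pose from where the row before left it, along the tool's axes as they then stand; what a row does not reach is not made up. A row lasts 1/10 s, in which the tool goes at most 50 mm and 8.59 degrees, less where a joint would pass 70% of its speed; a pose out of reach is approached as far as the arm can. A call is refused whole if a number of a shift passes 1 or a number of a turn 0.15, either way. A call with a gripper value outside its range is refused whole. The fingers move at their own pace and stop on an object; "force" is the grip in N (left out, the last holds). Time passes only in rows, so rows that do not move let the fingers close. It gives the time, the measured TCP pose, the force, the opening and the grip force at its end, in the units of the state.
- ctrl.get_obs(): the state, without advancing time (a new reading comes with each control period).
- ctrl.camera(name): name is "side" or "top"; returns a dict with "color" (384x512x3 uint8, blue, green, red), "K" (3x3 intrinsics, pixels), "pose" (4x4, takes a point from camera to world coordinates). Camera axes: x right, y down, z forward; pixel columns grow to the right and rows downward; lengths in m; the calibration is good to about 2 mm. A picture is of the moment at which its call begins. There is no depth.
- ctrl.hand_in(): hands the job in; it is judged then, once.
Trained networks look in a picture, given as the dict that the camera call returned (one of the last four; its "shot" number tells which), for a name from the list of things; names that differ only in an ending like _2 or _b are one class to them, and where a whole thing is asked for, a point or a joint stands for the part that bears it (a point fixed in the world has none). Each returns a list of dicts, best first, with "conf" (0 to 1); they miss things now and then, are a little off and sometimes report something else, mostly with a low value. They report only what shows in the picture. A call takes as long as a camera call. They do not tell look-alikes from the thing itself.
- ctrl.cut_out(name, picture): "mask" (384x512 bool, what is visible of it) and "centre" ([row, column] in pixels, amid what is visible of it).
The state is a dict: "time_s": time; "qpos": joint angles; "joint_vel": joint speeds; "tau": joint torques, N m; "ee_pos": TCP position; "eef_rot": TCP orientation; "force": force on the tool from outside, world axes, zero at the start; "moment": the same for the moment, N m; "grip_width": finger opening in m; "grip_force": force on a finger pad.
Only numpy, scipy, OpenCV 4.12 (cv2) and the standard library are available. Lean on these libraries where they do the work, as an engineer would, in place of code of your own. Each camera call takes 0.05 s, during which the arm holds its last target. There are 200 camera calls.

## Working session

There is one attempt and no reset: what is moved stays moved. The work goes in short steps, Python scripts to look and compute and a tool call to move; the robot and the scene stay as the last step left them, time stands still between calls to the robot, and variables do not carry over. Pictures are saved under pics/ and viewed, at most 14 in all, crops included, and the job is handed in when it is done.

Besides the shell and the picture viewer there is one more tool, called after "Emit:" as name(argument=value, ...), one argument or row to a line, values as JSON. move_arm: Moves the arm, as the interface text tells. Its arguments: {"type":"object","properties":{"increments":{"type":"array","items":{"type":"array","items":{"type":"number"}}},"force":{"type":"number"}},"required":["increments"]}

```bash
ls; mkdir -p pics; python3 - <<'E'
from station import ctrl
import cv2,numpy as np
for n in ("side","top"):
    p=ctrl.camera(n); cv2.imwrite(f"pics/{n}0.png",cv2.resize(p["color"],(800,600)))
    print(n,np.round(p["K"],1).tolist(),np.round(p["pose"],3).tolist())
    for o in ("key","key_mat","latch_stud","panel_handle","panel","housing","cap_blue","cap_yellow","cap_red","marker_green","bulb","conical"):
        print(o,[(round(d["conf"],2),np.round(d["centre"]).tolist(),int(d["mask"].sum())) for d in ctrl.cut_out(o,p)])
o=ctrl.get_obs();print(o["ee_pos"],o["eef_rot"],o["time_s"])
E
```

```text
pics
side [[422.5, 0.0, 252.6], [0.0, 422.5, 189.8], [0.0, 0.0, 1.0]] [[-0.781, 0.54, -0.314, 0.954], [0.625, 0.674, -0.394, 0.325], [-0.001, -0.504, -0.864, 1.313], [0.0, 0.0, 0.0, 1.0]]
key [(0.6, [322.0, 298.0], 204), (0.47, [138.0, 228.0], 233)]
key_mat []
latch_stud []
panel_handle [(0.77, [237.0, 300.0], 5045)]
panel [(0.68, [238.0, 301.0], 5047), (0.6, [254.0, 356.0], 11)]
housing [(0.62, [244.0, 298.0], 5996), (0.46, [159.0, 244.0], 212)]
cap_blue [(0.89, [177.0, 274.0], 327), (0.63, [242.0, 300.0], 6039)]
cap_yellow [(0.46, [158.0, 245.0], 210), (0.23, [174.0, 275.0], 290)]
cap_red [(0.79, [186.0, 204.0], 166)]
marker_green [(0.51, [234.0, 336.0], 41), (0.39, [122.0, 212.0], 472)]
bulb [(0.74, [151.0, 192.0], 205)]
conical [(0.93, [121.0, 210.0], 470), (0.62, [244.0, 300.0], 6028)]
top [[365.5, 0.0, 257.7], [0.0, 365.5, 194.3], [0.0, 0.0, 1.0]] [[-0.013, -0.992, 0.127, 0.345], [-1.0, 0.014, 0.004, -0.211], [-0.006, -0.127, -0.992, 1.29], [0.0, 0.0, 0.0, 1.0]]
key [(0.52, [218.0, 343.0], 175), (0.51, [152.0, 143.0], 175), (0.39, [185.0, 278.0], 189)]
key_mat [(0.56, [186.0, 278.0], 185)]
latch_stud [(0.63, [191.0, 197.0], 5117), (0.56, [184.0, 275.0], 216)]
panel_handle [(0.66, [194.0, 198.0], 5028)]
panel [(0.64, [194.0, 196.0], 5145)]
housing [(0.64, [195.0, 198.0], 5230)]
cap_blue [(0.86, [235.0, 273.0], 373)]
cap_yellow [(0.7, [215.0, 313.0], 340)]
cap_red [(0.84, [172.0, 313.0], 321), (0.25, [214.0, 312.0], 342)]
marker_green [(0.65, [235.0, 182.0], 166)]
bulb [(0.49, [179.0, 355.0], 191)]
conical [(0.92, [219.0, 374.0], 524)]
[0.22165122 0.50334277 0.20544437] [3.14159113e+00 9.93293560e-06 2.72679639e+00] 1.3
```

View pics/side0.png

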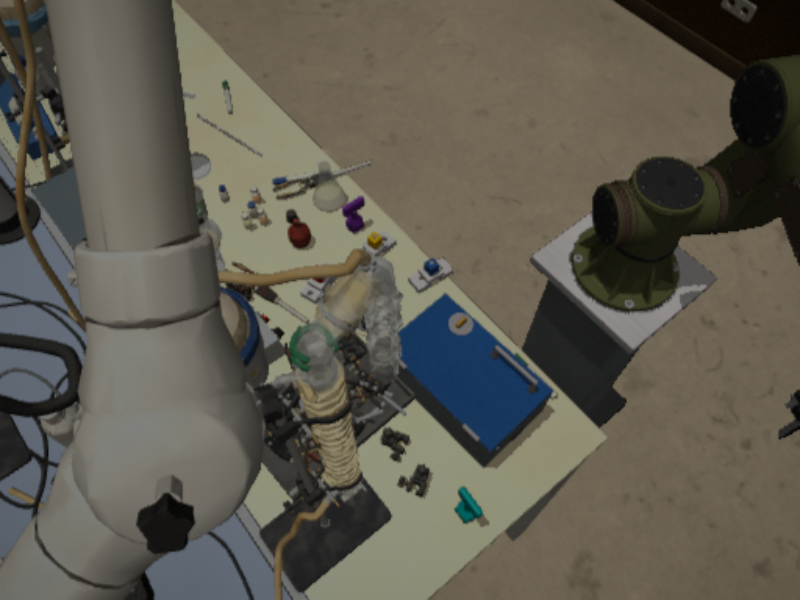

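View pics/top0.png

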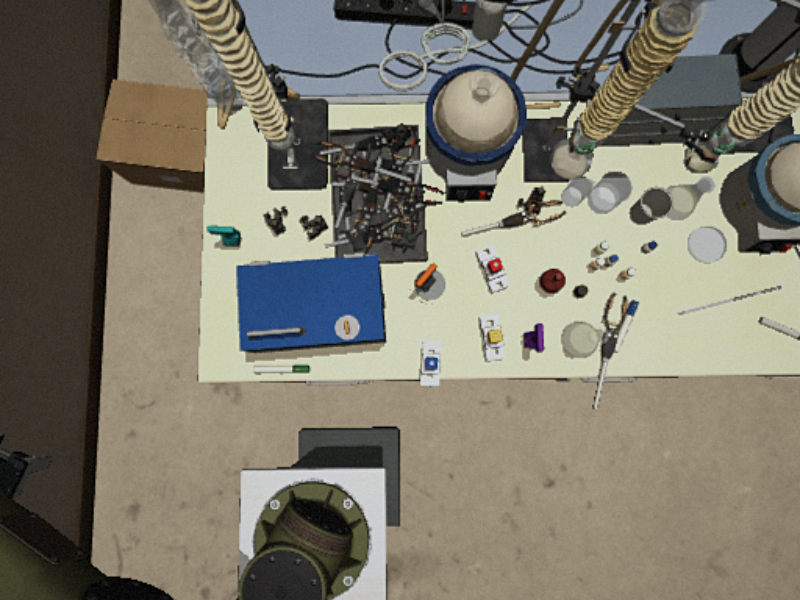

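Top view (800x600 px): the orange key is at (428,275) on its mat (430,288). Its look-alikes are turquoise at (225,236) and purple at (534,338). The caps are red (492,268), yellow (493,338) and blue (431,362). The latch stud is at (347,327), the handle at (274,332) and the marker at (282,369). I choose the orange one, as described, and check it in a crop while measuring.

```bash
cat > h.py <<'E'
from station import ctrl
import cv2,numpy as np
from scipy.optimize import least_squares
from scipy.spatial.transform import Rotation as R
def ray(p,uv,z):
    uv=np.atleast_2d(uv).astype(float); d=np.c_[uv,np.ones(len(uv))]@np.linalg.inv(p["K"]).T@p["pose"][:3,:3].T
    c=p["pose"][:3,3]; return c+d*((z-c[2])/d[:,2])[:,None]
def proj(p,X):
    c=(np.atleast_2d(X)-p["pose"][:3,3])@p["pose"][:3,:3]; q=c@p["K"].T; return q[:,:2]/q[:,2:]
def blob(p,lo,hi,box=None,k=0):
    h=cv2.cvtColor(p["color"],cv2.COLOR_BGR2HSV); m=cv2.inRange(h,np.array(lo),np.array(hi))
    if box: b=np.zeros_like(m); x0,y0,x1,y1=box; b[y0:y1,x0:x1]=255; m&=b
    n,l,s,c=cv2.connectedComponentsWithStats(m)
    i=1+np.argsort(-s[1:,4])[k]; mm=(l==i).astype(np.uint8)
    cn=max(cv2.findContours(mm,cv2.RETR_EXTERNAL,cv2.CHAIN_APPROX_NONE)[0],key=len)
    return mm,c[i],cv2.minAreaRect(cn),cn,s[i,4]
def rectw(p,rect,z):
    c=ray(p,cv2.boxPoints(rect),z)[:,:2]; m=c.mean(0); a=c[1]-c[0]; b=c[2]-c[1]
    L=a if np.linalg.norm(a)>np.linalg.norm(b) else b
    return m,np.arctan2(L[1],L[0]),np.linalg.norm(a),np.linalg.norm(b)
E
python3 - <<'E'
from h import *
p=ctrl.camera("top"); im=p["color"]
cv2.imwrite("pics/c1.png",cv2.resize(im[140:250,140:340],(800,440),interpolation=cv2.INTER_CUBIC))
def show(n,lo,hi,box,z):
    mm,c,r,cn,a=blob(p,lo,hi,box); w=rectw(p,r,z); print(n,a,c.round(1),w[0].round(4),"yaw",round(np.degrees(w[1]),1),np.round(w[2:],3), ray(p,c,z)[0].round(4))
show("key",(5,150,100),(20,255,255),(255,150,300,210),.094)
show("red",(0,130,60),(6,255,255),(300,150,330,190),.059)
show("red2",(172,130,60),(180,255,255),(300,150,330,190),.059)
show("yel",(20,120,60),(35,255,255),(300,195,330,235),.059)
show("blue",(100,120,40),(125,255,255),(262,215,290,250),.059)
mm,c,r,cn,a=blob(p,(100,120,40),(125,255,255),(140,150,255,235))
q=cv2.approxPolyDP(cv2.convexHull(cn),6,True)[:,0]; print(q.tolist()); print(ray(p,q,.111).round(4).tolist())
E
```

```text
key 65 [272.3 175.6] [ 0.5612 -0.2553] yaw -41.1 [0.057 0.013] [ 0.5606 -0.2548  0.094 ]
red 42 [316.7 169.5] [ 0.5864 -0.4092] yaw -72.2 [0.025 0.024] [ 0.586  -0.4083  0.059 ]
red2 1 [320. 169.] [ 0.5874 -0.4197] yaw 0.0 [0. 0.] [ 0.5874 -0.4197  0.059 ]
yel 42 [316.7 214.6] [ 0.4317 -0.4035] yaw -79.5 [0.023 0.023] [ 0.4314 -0.4031  0.059 ]
blue 40 [276. 232.] [ 0.375  -0.2649] yaw -90.8 [0.02 0.02] [ 0.375  -0.2649  0.059 ]
[[241, 163], [245, 216], [154, 223], [152, 170]]
[[0.601, -0.1521, 0.111], [0.4265, -0.1637, 0.111], [0.408, 0.13, 0.111], [0.5819, 0.1405, 0.111]]
```

View pics/c1.png

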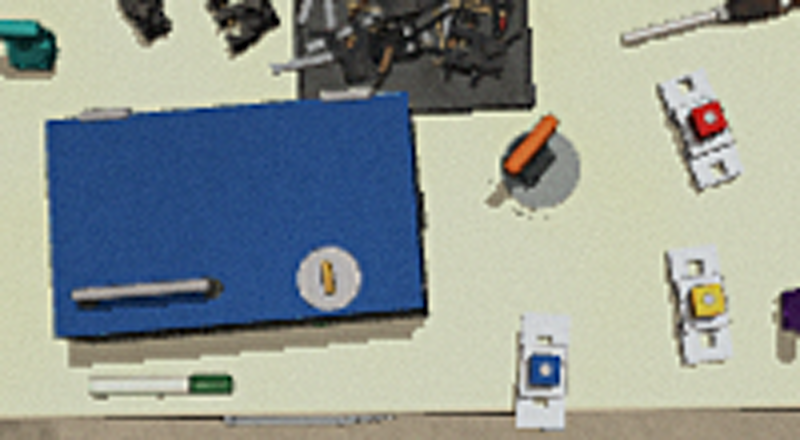

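The crop confirms it. The orange-paddled key stands on the grey mat at crop px (530,150), and caps red, yellow and blue are all there. I'll refine the poses by silhouette fits in both cameras.

```bash
cat >> h.py <<'E'
S=4
def box3(x,y,z0,z1):
    return np.array([[sx*x/2,sy*y/2,z] for sx in(-1,1) for sy in(-1,1) for z in(z0,z1)])
def raster(p,parts,pose,shape):
    x,y,t=pose; c,s=np.cos(t),np.sin(t); Rm=np.array([[c,-s,0],[s,c,0],[0,0,1]]); m=np.zeros((shape[0]*S,shape[1]*S),np.uint8)
    for P in parts:
        q=proj(p,P@Rm.T+[x,y,0]); h=cv2.convexHull(((q+.5)*S*16-8).astype(np.int32)); cv2.fillConvexPoly(m,h,255,shift=4)
    return m
def fit(views,parts,pose0):
    # views: [(picture, mask)]
    from scipy.optimize import minimize
    def f(v):
        e=0
        for p,m in views:
            ys,xs=np.nonzero(m); r=raster(p,parts,(v[0],v[1],v[2]),m.shape)
            r=cv2.resize(r,(m.shape[1],m.shape[0]),interpolation=cv2.INTER_AREA)/255.
            e+=np.abs(r-m).sum()/m.sum()
        return e
    x0=np.array(pose0,float); sim=np.array([x0,x0+[.008,0,0],x0+[0,.008,0],x0+[0,0,.15]])
    r=minimize(f,x0,method="Nelder-Mead",options=dict(initial_simplex=sim,xatol=1e-4,fatol=1e-4)); return r.x,r.fun
PANEL=[box3(.18,.30,.111,.111)]
CAP=[box3(.1,.042,0,.028),box3(.026,.026,.028,.059)]
LUG=[box3(.026,.026,.028,.059)]
KEYP=[box3(.06,.014,.065,.097)]
def capmask(p,xy,col):
    h=cv2.cvtColor(p["color"],cv2.COLOR_BGR2HSV); u,v=proj(p,[*xy,.02])[0].astype(int)
    w=((h[...,1]<28)&(h[...,2]>140)).astype(np.uint8)|(cv2.inRange(h,np.array(col[0]),np.array(col[1]))>0)
    b=np.zeros_like(w); b[v-24:v+25,u-24:u+25]=1; w=w&b
    w=cv2.morphologyEx(w,cv2.MORPH_CLOSE,np.ones((3,3)))
    n,l,s,c=cv2.connectedComponentsWithStats(w); i=1+np.argmax(s[1:,4]); m=(l==i).astype(np.uint8)
    cn=cv2.findContours(m,cv2.RETR_EXTERNAL,cv2.CHAIN_APPROX_NONE)[0]; cv2.drawContours(m,cn,-1,1,-1); return m
COL=dict(red=((0,120,60),(7,255,255)),yellow=((18,110,60),(36,255,255)),blue=((100,110,40),(125,255,255)))
E
python3 - <<'E'
from h import *
t=ctrl.camera("top"); s=ctrl.camera("side")
h=cv2.cvtColor(t["color"],cv2.COLOR_BGR2HSV); print("bench",h[200,290],"bridge",h[224,276],h[226,274])
mt=blob(t,(100,100,30),(125,255,255),(140,150,255,235)); ms=blob(s,(100,100,30),(125,255,255),(230,170,370,310))
def fill(b): m=np.zeros_like(b[0]); cv2.drawContours(m,[cv2.convexHull(b[3])],-1,1,-1); return m
for v in ([(t,fill(mt))],[(s,fill(ms))],[(t,fill(mt)),(s,fill(ms))]):
    r=fit(v,PANEL,(.504,-.012,.06)); print("panel",r[0].round(4),round(r[1],3))
k=blob(t,(4,140,80),(22,255,255),(255,150,300,210)); r=fit([(t,k[0])],KEYP,(.56,-.255,-.72)); print("key",r[0].round(4),round(r[1],3))
for n,xy in dict(red=(.586,-.408),yellow=(.4317,-.4035),blue=(.375,-.265)).items():
    m=capmask(t,xy,COL[n]); r=fit([(t,m)],CAP,(*xy,.1)); print(n,m.sum(),r[0].round(4),round(r[1],3))
    m=capmask(s,xy,COL[n]); r=fit([(s,m)],CAP,(*xy,.1)); print(n,"side",m.sum(),r[0].round(4),round(r[1],3))
b=blob(t,(15,90,80),(30,255,255),(212,200,232,220)); print("stud",b[1],b[4],ray(t,b[1],.125)[0],np.degrees(rectw(t,b[2],.12)[1]))
b=blob(s,(15,90,80),(30,255,255),(280,190,310,220)); print("stud side",b[1],b[4],ray(s,b[1],.125)[0])
for p in(t,s):
  for c in ctrl.cut_out("key_mat",p)[:1]: print("mat",c["conf"],c["centre"])
E
```

```text
bench [ 35  34 212] bridge [ 26  39 144] [150   1 195]
panel [ 0.5035 -0.0119  0.0652] 0.017
panel [ 0.5078 -0.0077  0.0721] 0.037
panel [ 0.5049 -0.0095  0.0611] 0.088
key [ 0.5617 -0.2549 -0.6812] 0.402
red 340 [ 0.5888 -0.411   0.3326] 0.228
red side 19 [ 0.6001 -0.4547  1.1282] 16.287
yellow 395 [ 0.4317 -0.4056  0.1336] 0.132
yellow side 159 [ 0.4962 -0.4103  0.6395] 1.379
blue 424 [ 0.3764 -0.2652 -0.082 ] 0.174
blue side 108 [-0.3261 -1.1016  0.7231] 1.0
stud [221.55555556 208.88888889] 18 [ 0.44931477 -0.08944176  0.125     ] -170.64959665354897
stud side [294.70588235 205.41176471] 17 [ 0.45335661 -0.0876314   0.125     ]
mat 0.6 [186.1, 275.5]
```

```bash
cat > plan.py <<'E'
# usage: plan.py x y z yaw N [R]  -> per-row shift (units of 50 mm) in tool axes at the present yaw (or, with R, at the target yaw), and the turn about tool z
import sys,numpy as np
from station import ctrl
from scipy.spatial.transform import Rotation as R
o=ctrl.get_obs(); p=o["ee_pos"]; e=o["eef_rot"]; Rm=R.from_euler("xyz",e) if len(np.ravel(e))==3 else R.from_matrix(e)
a=[float(v) for v in sys.argv[1:6]]; tgt=np.array(a[:3]); yaw=a[3]; N=a[4]
d=tgt-p; Rt=R.from_euler("xyz",[np.pi,0,yaw])
print("t",o["time_s"],"p",p.round(4),"e",np.round(e,3),"q",np.round(o["qpos"],2),"F",np.round(o["force"],1),"w",round(float(o["grip_width"]),4))
cur=np.arctan2(*Rm.as_matrix()[[1,0],0])
print("shift now-axes/row",(Rm.inv().apply(d)/.05/N).round(3),"target-axes/row",(Rt.inv().apply(d)/.05/N).round(3),"rz total",round(cur-yaw,3),"per row",round((cur-yaw)/N,4),"rotvec now->target",(Rm.inv()*Rt).as_rotvec().round(4),"tool z",Rm.as_matrix()[:,2].round(4))
E
python3 plan.py .5617 -.2549 .25 -.70 20
```

```text
t 1.55 p [0.2217 0.5033 0.2054] e [-3.142  0.     2.727] q [ 1.09  0.3   1.52 -0.    1.32 -0.07] F [ 0.3  0.5 -0.2] w 0.0938
shift now-axes/row [-0.617 -0.557 -0.045] target-axes/row [ 0.749  0.361 -0.045] rz total 3.427 per row 0.1713 rotvec now->target [-0.     -0.     -2.8564] tool z [-0. -0. -1.]
```

Emit:
move_arm(
  increments=[
    [0.6,-0.617,-0.557,-0.045,0,0,0],
    [0.6,-0.617,-0.557,-0.045,0,0,0],
    [0.6,-0.617,-0.557,-0.045,0,0,0],
    [0.6,-0.617,-0.557,-0.045,0,0,0],
    [0.6,-0.617,-0.557,-0.045,0,0,0],
    [0.6,-0.617,-0.557,-0.045,0,0,0],
    [0.6,-0.617,-0.557,-0.045,0,0,0],
    [0.6,-0.617,-0.557,-0.045,0,0,0],
    [0.6,-0.617,-0.557,-0.045,0,0,0],
    [0.6,-0.617,-0.557,-0.045,0,0,0],
    [0.6,-0.617,-0.557,-0.045,0,0,0],
    [0.6,-0.617,-0.557,-0.045,0,0,0],
    [0.6,-0.617,-0.557,-0.045,0,0,0],
    [0.6,-0.617,-0.557,-0.045,0,0,0],
    [0.6,-0.617,-0.557,-0.045,0,0,0],
    [0.6,-0.617,-0.557,-0.045,0,0,0],
    [0.6,-0.617,-0.557,-0.045,0,0,0],
    [0.6,-0.617,-0.557,-0.045,0,0,0],
    [0.6,-0.617,-0.557,-0.045,0,0,0],
    [0.6,-0.617,-0.557,-0.045,0,0,0],
  ],
)

```text
time_s: 3.55
ee_pos: [0.5623, -0.2568, 0.2505]
eef_rot: [3.142, 0.0, 2.727]
force: [-0.3, 0.2, 0.1]
grip_width: 0.0561
grip_force: 0.0
```

Emit:
move_arm(
  increments=[
    [0.6,0,0,0,0,0,0.149],
    [0.6,0,0,0,0,0,0.149],
    [0.6,0,0,0,0,0,0.149],
    [0.6,0,0,0,0,0,0.149],
    [0.6,0,0,0,0,0,0.149],
    [0.6,0,0,0,0,0,0.149],
    [0.6,0,0,0,0,0,0.149],
    [0.6,0,0,0,0,0,0.149],
    [0.6,0,0,0,0,0,0.149],
    [0.6,0,0,0,0,0,0.149],
    [0.6,0,0,0,0,0,0.149],
    [0.6,0,0,0,0,0,0.149],
    [0.6,0,0,0,0,0,0.149],
    [0.6,0,0,0,0,0,0.149],
    [0.6,0,0,0,0,0,0.149],
    [0.6,0,0,0,0,0,0.149],
    [0.6,0,0,0,0,0,0.149],
    [0.6,0,0,0,0,0,0.149],
    [0.6,0,0,0,0,0,0.149],
    [0.6,0,0,0,0,0,0.149],
  ],
)

```text
time_s: 5.55
ee_pos: [0.5618, -0.2551, 0.2504]
eef_rot: [-3.142, 0.0, -0.259]
force: [-0.3, -0.2, -0.8]
grip_width: 0.0565
grip_force: 0.0
```

Emit:
move_arm(
  increments=[
    [0.6,0,0,0,0,0,0.149],
    [0.6,0,0,0,0,0,0.149],
    [0.6,0,0,0,0,0,0.149],
    [0.6,0,0,0,0,0,0],
  ],
)

```text
time_s: 5.95
ee_pos: [0.5618, -0.2551, 0.2504]
eef_rot: [3.142, 0.0, -0.703]
force: [1.0, -1.2, 0.3]
grip_width: 0.0563
grip_force: 0.0
```

```bash
python3 plan.py .5617 -.2549 .066 -.70 6
```

```text
t 5.95 p [ 0.5618 -0.2551  0.2504] e [ 3.142  0.    -0.703] q [-0.49  0.43  1.25  0.    1.47  1.79] F [ 1.  -1.2  0.3] w 0.0563
shift now-axes/row [-0.001 -0.     0.615] target-axes/row [-0.001 -0.     0.615] rz total -0.003 per row -0.0005 rotvec now->target [ 0.      0.0001 -0.0028] tool z [-1.e-04  1.e-04 -1.e+00]
```

Emit:
move_arm(
  increments=[
    [0.6,0,0,0.615,0,0,0],
    [0.6,0,0,0.615,0,0,0],
    [0.6,0,0,0.615,0,0,0],
    [0.6,0,0,0.615,0,0,0],
    [0.6,0,0,0.615,0,0,0],
    [0.6,0,0,0.615,0,0,0],
    [0.6,0,0,0,0,0,0],
    [0,0,0,0,0,0,0],
    [0,0,0,0,0,0,0],
    [0,0,0,0,0,0,0],
    [0,0,0,0,0,0,0],
    [0,0,0,0,0,0,0],
    [0,0,0,0,0,0,0],
    [0,0,0,0,0,0,0],
  ],
  force=30,
)

```text
time_s: 7.35
ee_pos: [0.5619, -0.2551, 0.0661]
eef_rot: [-3.142, -0.0, -0.7]
force: [-0.6, 0.8, 1.8]
grip_width: 0.0138
grip_force: 30.0
```

Emit:
move_arm(
  increments=[
    [0,0,0,-0.5,0,0,0],
    [0,0,0,-0.7,0,0,0],
    [0,0,0,-0.8,0,0,0],
    [0,0,0,-0.8,0,0,0],
    [0,0,0,-0.6,0,0,0],
    [0,0,0,-0.2,0,0,0],
    [0,0,0,0,0,0,-0.13],
    [0,0,0,0,0,0,-0.13],
    [0,0,0,0,0,0,-0.13],
    [0,0,0,0,0,0,-0.13],
    [0,0,0,0,0,0,-0.13],
    [0,0,0,0,0,0,-0.115],
  ],
)

```text
time_s: 8.55
ee_pos: [0.5615, -0.2549, 0.2441]
eef_rot: [-3.14, 0.002, 0.07]
force: [0.8, 0.5, -1.4]
grip_width: 0.0141
grip_force: 30.0
```

```bash
python3 - <<'E'
from h import *
for n in("top","side"):
    p=ctrl.camera(n); o=ctrl.get_obs(); P=o["ee_pos"]; u,v=proj(p,P)[0].astype(int); print(n,u,v)
    c=p["color"][max(0,v-45):v+45,max(0,u-60):u+60]; cv2.imwrite(f"pics/g_{n}.png",cv2.resize(c,(600,450),interpolation=cv2.INTER_CUBIC))
a=cv2.imread("pics/g_top.png");b=cv2.imread("pics/g_side.png");cv2.imwrite("pics/g.png",cv2.resize(np.hstack([a,b]),(800,300)))
E
python3 plan.py .451 -.0885 .265 .065 5
```

```text
top 274 166
side 234 168
t 8.65 p [ 0.5616 -0.2549  0.2443] e [-3.14e+00  2.00e-03  6.70e-02] q [-0.49  0.43  1.26 -0.    1.46  1.02] F [ 0.2  0.4 -1.8] w 0.014
shift now-axes/row [-0.397 -0.694 -0.081] target-axes/row [-0.398 -0.693 -0.083] rz total 0.002 per row 0.0003 rotvec now->target [-0.0011  0.0019  0.0016] tool z [-0.002  0.001 -1.   ]
```

View pics/g.png

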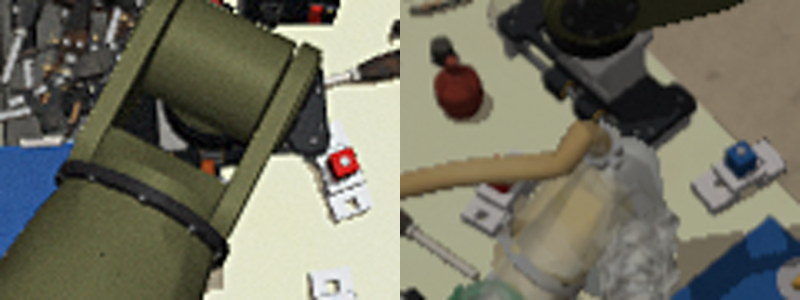

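Top px: the arm covers the key. Side px: the hose hides it. I move above the stud, where the side camera sees it freely.

Emit:
move_arm(
  increments=[
    [0,-0.25,-0.43,0,0,0,0],
    [0,-0.25,-0.43,0,0,0,0],
    [0,-0.25,-0.43,0,0,0,0],
    [0,-0.25,-0.43,0,0,0,0],
    [0,-0.25,-0.43,0.1,0,0,0],
    [0,-0.25,-0.43,0.2,0,0,0],
    [0,-0.25,-0.43,0.2,0,0,0],
    [0,-0.235,-0.46,0.2,0,0,0],
    [0,0,0,0,0,0,0],
  ],
)

```text
time_s: 9.55
ee_pos: [0.4499, -0.0865, 0.2093]
eef_rot: [-3.14, 0.003, 0.063]
force: [0.2, -0.6, -0.4]
grip_width: 0.0136
grip_force: 30.0
```

```bash
python3 - <<'E'
from h import *
for n in("side",):
    p=ctrl.camera(n); o=ctrl.get_obs(); P=o["ee_pos"]; u,v=proj(p,P)[0].astype(int); print(n,u,v)
    c=p["color"][v-40:v+50,u-60:u+60]; cv2.imwrite(f"pics/s1.png",cv2.resize(c,(800,600),interpolation=cv2.INTER_CUBIC))
    b=blob(p,(4,140,80),(22,255,255),(u-40,v-45,u+40,v+30)); print(b[4],b[1],b[2])
    # expected paddle centre & ends
    Rm=R.from_euler("xyz",o["eef_rot"]).as_matrix()
    for off in(-.03,0,.03): print(off, proj(p,P+Rm@np.array([off,0,-.015]))[0].round(1), "bottom",proj(p,P+Rm@np.array([off,0,.063]))[0].round(1))
E
python3 plan.py .451 -.0885 .172 .065 1
```

```text
side 297 191
38 [294.84210526 190.57894737] ((295.25, 190.25), (3.535533905029297, 9.899494171142578), 45.0)
-0.03 [305.2 183.3] bottom [302.6 196. ]
0 [298.2 189.1] bottom [295.9 201.6]
0.03 [291. 195.] bottom [289.1 207.3]
t 9.6 p [ 0.451  -0.0876  0.2103] e [-3.141e+00  1.000e-03  6.300e-02] q [-0.27  0.09  1.76 -0.    1.29  1.24] F [-0.  -0.6 -1.5] w 0.014
shift now-axes/row [0.001 0.018 0.765] target-axes/row [-0.     0.018  0.765] rz total -0.002 per row -0.0019 rotvec now->target [-0.0004  0.0012 -0.0019] tool z [-1.2e-03  3.0e-04 -1.0e+00]
```

View pics/s1.png

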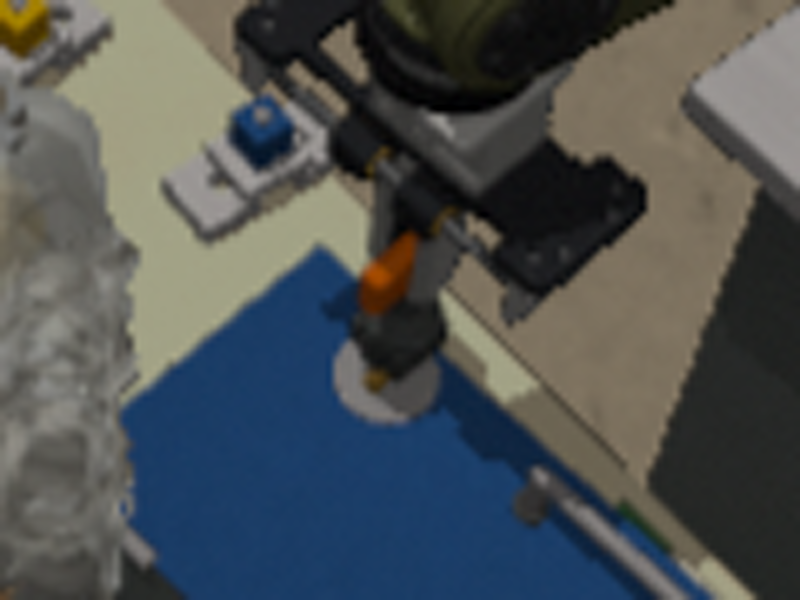

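Side crop: the key hangs at (400,335), upright in the fingers and roughly over the brass blade (375,380) on its grey disc. I go down gently and watch the force.

Emit:
move_arm(
  increments=[
    [0,0,0,0.1,0,0,0],
    [0,0,0,0.1,0,0,0],
    [0,0,0,0.1,0,0,0],
    [0,0,0,0.08,0,0,0],
    [0,0,0,0.06,0,0,0],
    [0,0,0,0.04,0,0,0],
    [0,0,0,0.04,0,0,0],
  ],
)

```text
time_s: 10.3
ee_pos: [0.4516, -0.0884, 0.1848]
eef_rot: [3.142, -0.0, 0.065]
force: [-0.2, 0.4, -1.5]
grip_width: 0.0138
grip_force: 30.0
```

Emit:
move_arm(
  increments=[
    [0,0,0,0.06,0,0,0],
    [0,0,0,0.06,0,0,0],
    [0,0,0,0.06,0,0,0],
    [0,0,0,0.04,0,0,0],
    [0,0,0,0.02,0,0,0],
  ],
)

```text
time_s: 10.8
ee_pos: [0.4518, -0.0883, 0.1739]
eef_rot: [3.141, -0.001, 0.065]
force: [-5.9, 2.5, 18.7]
grip_width: 0.0143
grip_force: 30.0
```

Emit:
move_arm(
  increments=[
    [0,-0.02,0,-0.02,0,0,0],
    [0,0,0,0,0,0,-0.13],
    [0,0,0,0,0,0,-0.13],
    [0,0,0,0,0,0,-0.13],
    [0,0,0,0,0,0,-0.13],
    [0,0,0,0,0,0,-0.13],
    [0,0,0,0,0,0,-0.13],
    [0,0,0,0,0,0,-0.13],
    [0,0,0,0,0,0,-0.13],
  ],
  force=45,
)

```text
time_s: 11.7
ee_pos: [0.4507, -0.088, 0.174]
eef_rot: [-3.142, -0.001, 1.11]
force: [0.2, 2.9, 0.6]
grip_width: 0.0135
grip_force: 45.0
```

```bash
python3 -c "
from station import ctrl
o=ctrl.get_obs();print(o['force'],o['moment'],o['eef_rot'],o['qpos'])"
```

```text
[0.15757572 2.89078013 0.5585706 ] [ 0.75448351  0.06089433 -0.16995268] [-3.14150864e+00 -9.24400608e-04  1.10995073e+00] [-2.73244773e-01  1.27550343e-01  1.80668593e+00  9.88447252e-04
  1.20726668e+00  1.87249356e-01]
```

Emit:
move_arm(
  increments=[
    [0,0,0,0,0,0,-0.13],
    [0,0,0,0,0,0,-0.13],
    [0,0,0,0,0,0,-0.13],
    [0,0,0,0,0,0,-0.13],
    [0,0,0,0,0,0,-0.06],
    [0,0,0,0,0,0,-0.04],
  ],
)

```text
time_s: 12.3
ee_pos: [0.4508, -0.088, 0.174]
eef_rot: [3.141, -0.001, 1.727]
force: [1.4, 3.3, 0.5]
grip_width: 0.0135
grip_force: 45.0
```

```bash
python3 -c "
from station import ctrl
o=ctrl.get_obs();print(o['force'],o['moment'],o['eef_rot'])"
```

```text
[1.43604219 3.31881171 0.53950565] [ 0.70427153 -0.23077643 -0.1344496 ] [ 3.14066212e+00 -7.26771617e-04  1.72710986e+00]
```

Emit:
move_arm(
  increments=[
    [0,0,0,0,0,0,-0.04],
    [0,0,0,0,0,0,-0.04],
    [0,0,0,0,0,0,-0.02],
  ],
)

```text
time_s: 12.6
ee_pos: [0.4508, -0.0881, 0.174]
eef_rot: [3.141, -0.001, 1.826]
force: [2.2, 4.3, -0.0]
grip_width: 0.014
grip_force: 45.0
```

```bash
python3 -c "
from station import ctrl
o=ctrl.get_obs();print(o['force'],o['moment'],o['eef_rot'])"
```

```text
[ 2.16201016e+00  4.33992271e+00 -3.22039007e-03] [ 0.81373511 -0.42884814 -0.13470031] [ 3.14065872e+00 -5.06273997e-04  1.82600117e+00]
```

Emit:
move_arm(
  increments=[
    [0,0,0,0,0,0,-0.04],
    [0,0,0,0,0,0,-0.04],
  ],
)

```text
time_s: 12.8
ee_pos: [0.4509, -0.0881, 0.174]
eef_rot: [3.141, -0.0, 1.905]
force: [2.4, 4.1, -0.4]
grip_width: 0.0141
grip_force: 45.6
```

```bash
python3 -c "
from h import *
o=ctrl.get_obs();print(o['force'],o['moment'],o['eef_rot'])
p=ctrl.camera('side');cv2.imwrite('pics/s2.png',cv2.resize(p['color'][155:245,235:355],(800,600),interpolation=cv2.INTER_CUBIC))"
```

```text
[ 2.40420515  4.06552899 -0.38974917] [ 0.84110793 -0.44286089 -0.71045793] [ 3.14052613e+00 -4.50572896e-04  1.90531773e+00]
```

View pics/s2.png

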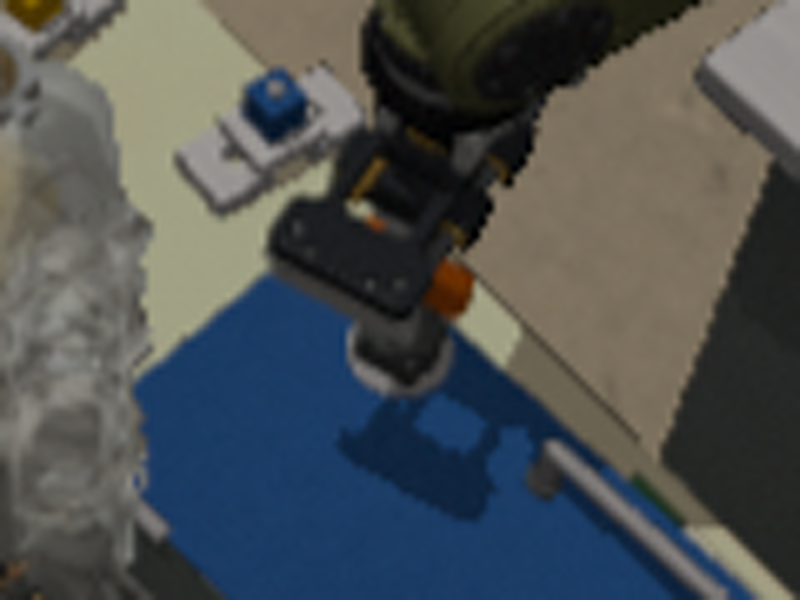

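The side crop shows the key seated on the stud at (400,360) and turned about 90°. The moment jumped to 0.71 N m, so the stop is reached. I ease back, lift, and take the key to the mat.

Emit:
move_arm(
  increments=[
    [0,0,0,0,0,0,0.1],
    [0,0,0,0,0,0,0.1],
    [0,0,0,-0.1,0,0,0],
    [0,0,0,-0.3,0,0,0],
    [0,0,0,-0.5,0,0,0],
    [0,0,0,-0.6,0,0,0],
    [0,0,0,0,0,0,0],
  ],
)

```text
time_s: 13.55
ee_pos: [0.4516, -0.0889, 0.2526]
eef_rot: [3.136, 0.003, 1.707]
force: [-0.3, 0.6, -2.5]
grip_width: 0.014
grip_force: 45.0
```

```bash
python3 - <<'E'
from h import *
p=ctrl.camera("top"); h=cv2.cvtColor(p["color"],cv2.COLOR_BGR2HSV)
c=ctrl.cut_out("key_mat",p)
for d in c: print(d["conf"],d["centre"],d["mask"].sum())
sub=h[165:205,258:292]; m=((sub[...,1]<25)&(sub[...,2]<190)&(sub[...,2]>80)).astype(np.uint8)
n,l,s,cc=cv2.connectedComponentsWithStats(m); i=1+np.argmax(s[1:,4]); q=cc[i]+[258,165]; print(s[i],q,ray(p,q,.003),"bench",h[200,290])
b=blob(p,(15,90,80),(30,255,255),(205,195,240,225)); print("stud",b[1],b[4],np.degrees(rectw(p,b[2],.12)[1]))
E
python3 plan.py .56 -.255 .24 1.70 8
```

```text
0.57 [180.8, 274.3] 314
[  7   7  20  20 308] [274.6038961  181.59415584] [[ 0.55516816 -0.26596191  0.003     ]] bench [ 33  31 221]
stud [210.5 202.5] 2 44.55459064923765
t 13.65 p [ 0.4505 -0.0885  0.2489] e [3.141 0.    1.706] q [-0.27  0.06  1.7  -0.    1.38 -0.41] F [ 0.5  0.4 -1.8] w 0.0133
shift now-axes/row [-0.449  0.215  0.023] target-axes/row [-0.448  0.218  0.022] rz total 0.006 per row 0.0008 rotvec now->target [0.0003 0.0004 0.0065] tool z [ 3.e-04 -4.e-04 -1.e+00]
```

```bash
python3 plan.py .556 -.263 .245 1.706 6
```

```text
t 13.65 p [ 0.4505 -0.0885  0.2489] e [3.141 0.    1.706] q [-0.27  0.06  1.7  -0.    1.38 -0.41] F [ 0.5  0.4 -1.8] w 0.0133
shift now-axes/row [-0.624  0.27   0.013] target-axes/row [-0.624  0.27   0.013] rz total 0.0 per row 0.0001 rotvec now->target [0.0003 0.0004 0.0005] tool z [ 3.e-04 -4.e-04 -1.e+00]
```

Emit:
move_arm(
  increments=[
    [0,-0.624,0.27,0.013,0,0,0],
    [0,-0.624,0.27,0.013,0,0,0],
    [0,-0.624,0.27,0.013,0,0,0],
    [0,-0.624,0.27,0.013,0,0,0],
    [0,-0.624,0.27,0.013,0,0,0],
    [0,-0.624,0.27,0.013,0,0,0],
    [0,0,0,0.4,0,0,0],
    [0,0,0,0.7,0,0,0],
    [0,0,0,0.7,0,0,0],
    [0,0,0,0.7,0,0,0],
    [0,0,0,0.6,0,0,0],
    [0,0,0,0.3,0,0,0],
    [0,0,0,0.08,0,0,0],
    [0,0,0,0.03,0,0,0],
    [0,0,0,0,0,0,0],
  ],
)

```text
time_s: 15.15
ee_pos: [0.5564, -0.2635, 0.0707]
eef_rot: [3.14, 0.001, 1.705]
force: [-0.5, 0.1, 0.0]
grip_width: 0.0138
grip_force: 45.0
```

Emit:
move_arm(
  increments=[
    [0,0,0,0.02,0,0,0],
    [0,0,0,0.02,0,0,0],
    [0,0,0,0.02,0,0,0],
    [0,0,0,0,0,0,0],
  ],
)

```text
time_s: 15.55
ee_pos: [0.5559, -0.2631, 0.0666]
eef_rot: [3.142, 0.0, 1.705]
force: [-1.0, -0.4, -1.3]
grip_width: 0.0136
grip_force: 45.0
```

Emit:
move_arm(
  increments=[
    [0,0,0,0.02,0,0,0],
    [0,0,0,0,0,0,0],
  ],
)

```text
time_s: 15.75
ee_pos: [0.5561, -0.2632, 0.0661]
eef_rot: [3.141, 0.0, 1.705]
force: [-1.4, 1.1, 4.4]
grip_width: 0.0137
grip_force: 45.0
```

Emit:
move_arm(
  increments=[
    [0.5,0,0,0,0,0,0],
    [0.5,0,0,0,0,0,0],
    [0.5,0,0,0,0,0,0],
    [0.5,0,0,0,0,0,0],
    [0.5,0,0,-0.6,0,0,0],
    [0.5,0,0,-1,0,0,0],
    [0.5,0,0,-1,0,0,0],
    [0.5,0,0,-1,0,0,0],
    [0.5,0,0,-0.4,0,0,0],
  ],
)

```text
time_s: 16.65
ee_pos: [0.5566, -0.2635, 0.2711]
eef_rot: [3.136, 0.004, 1.705]
force: [-0.6, -1.1, -0.1]
grip_width: 0.047
grip_force: 0.0
```

```bash
python3 - <<'E'
from h import *
for n,box in(("top",(150,200,210,225)),("side",(305,215,360,255))):
    p=ctrl.camera(n); q=proj(p,[[.4411+.0032,.0562-.05,.145],[.4411,.0562,.145],[.4411-.0032,.0562+.05,.145]]); print(n,"exp",q.round(1).tolist())
    h=cv2.cvtColor(p["color"],cv2.COLOR_BGR2HSV); m=((h[...,1]<60)&(h[...,2]>90)).astype(np.uint8); b=np.zeros_like(m); b[box[1]:box[3],box[0]:box[2]]=1; 
    hull=proj(p,box3(.18,.30,.111,.111)@R.from_euler("z",.065).as_matrix().T+[.5055,-.0098,0]); k=np.zeros_like(m); cv2.fillConvexPoly(k,cv2.convexHull(hull.astype(np.int32)),1)
    m=m&b&cv2.erode(k,np.ones((5,5)))
    nn,l,s,c=cv2.connectedComponentsWithStats(m); i=1+np.argmax(s[1:,4]); print(s[i].tolist(),c[i], ray(p,c[i],.147)[0].round(4))
E
python3 plan.py .4411 .0562 .245 1.636 10
```

```text
top exp [[190.5, 210.3], [174.6, 211.6], [158.7, 212.8]]
[158, 210, 34, 5, 102] [174.70588235 212.00980392] [0.4396 0.0553 0.147 ]
side exp [[317.8, 221.8], [329.9, 232.9], [342.4, 244.2]]
[317, 221, 27, 25, 88] [330.05681818 232.95454545] [0.4419 0.0571 0.147 ]
t 16.75 p [ 0.5566 -0.2635  0.2692] e [3.137e+00 3.000e-03 1.705e+00] q [-0.5   0.41  1.23  0.    1.5  -0.64] F [ 0.1 -0.   0.1] w 0.0468
shift now-axes/row [ 0.665 -0.144  0.045] target-axes/row [ 0.653 -0.189  0.048] rz total 0.069 per row 0.0069 rotvec now->target [0.0049 0.0033 0.0688] tool z [ 0.0052 -0.0028 -1.    ]
```

Emit:
move_arm(
  increments=[
    [0.5,0.665,-0.144,0.045,0,0,0],
    [0.5,0.665,-0.144,0.045,0,0,0],
    [0.5,0.665,-0.144,0.045,0,0,0],
    [0.5,0.665,-0.144,0.045,0,0,0],
    [0.5,0.665,-0.144,0.045,0,0,0],
    [0.5,0.665,-0.144,0.045,0,0,0],
    [0.5,0.665,-0.144,0.045,0,0,0],
    [0.5,0.665,-0.144,0.045,0,0,0],
    [0.5,0.665,-0.144,0.045,0,0,0],
    [0.5,0.665,-0.144,0.045,0,0,0],
    [0.5,0,0,0,0,0,0.069],
    [0.5,0,0,0,0,0,0],
  ],
)

```text
time_s: 17.95
ee_pos: [0.4395, 0.0574, 0.2419]
eef_rot: [-3.14, 0.0, 1.636]
force: [-0.5, -1.4, 0.5]
grip_width: 0.047
grip_force: 0.0
```

```bash
python3 plan.py .441 .0562 .130 1.636 4; python3 -c "
import numpy as np
t=np.linspace(0,1.57,21);y=(-.15*np.cos(t)+.04*np.sin(t))/.05;z=-(.15*np.sin(t)+.04*np.cos(t))/.05
print([[0,0,round(a,3),round(b,3),0,0,0] for a,b in zip(np.diff(y),np.diff(z))])"
```

```text
t 17.95 p [0.4395 0.0574 0.2419] e [-3.14   0.     1.636] q [ 0.05  0.03  1.75 -0.    1.36 -0.02] F [-0.5 -1.4  0.5] w 0.047
shift now-axes/row [-0.006  0.008  0.56 ] target-axes/row [-0.006  0.007  0.56 ] rz total 0.0 per row 0.0 rotvec now->target [-0.0016  0.      0.0001] tool z [-1.6e-03 -2.0e-04 -1.0e+00]
[[0, 0, np.float64(0.072), np.float64(-0.233), 0, 0, 0], [0, 0, np.float64(0.09), np.float64(-0.226), 0, 0, 0], [0, 0, np.float64(0.107), np.float64(-0.219), 0, 0, 0], [0, 0, np.float64(0.124), np.float64(-0.21), 0, 0, 0], [0, 0, np.float64(0.14), np.float64(-0.199), 0, 0, 0], [0, 0, np.float64(0.156), np.float64(-0.188), 0, 0, 0], [0, 0, np.float64(0.17), np.float64(-0.175), 0, 0, 0], [0, 0, np.float64(0.183), np.float64(-0.161), 0, 0, 0], [0, 0, np.float64(0.195), np.float64(-0.146), 0, 0, 0], [0, 0, np.float64(0.206), np.float64(-0.13), 0, 0, 0], [0, 0, np.float64(0.215), np.float64(-0.114), 0, 0, 0], [0, 0, np.float64(0.224), np.float64(-0.097), 0, 0, 0], [0, 0, np.float64(0.231), np.float64(-0.079), 0, 0, 0], [0, 0, np.float64(0.236), np.float64(-0.06), 0, 0, 0], [0, 0, np.float64(0.24), np.float64(-0.042), 0, 0, 0], [0, 0, np.float64(0.243), np.float64(-0.023), 0, 0, 0], [0, 0, np.float64(0.244), np.float64(-0.004), 0, 0, 0], [0, 0, np.float64(0.243), np.float64(0.015), 0, 0, 0], [0, 0, np.float64(0.241), np.float64(0.034), 0, 0, 0], [0, 0, np.float64(0.238), np.float64(0.053), 0, 0, 0]]
```

Emit:
move_arm(
  increments=[
    [0.5,-0.006,0.008,0.56,0,0,0],
    [0.5,-0.006,0.008,0.56,0,0,0],
    [0.5,-0.006,0.008,0.56,0,0,0],
    [0.5,-0.006,0.008,0.56,0,0,0],
    [0.5,0,0,0,0,0,0],
    [0,0,0,0,0,0,0],
    [0,0,0,0,0,0,0],
    [0,0,0,0,0,0,0],
    [0,0,0,0,0,0,0],
    [0,0,0,0,0,0,0],
    [0,0,0,0,0,0,0],
  ],
  force=30,
)

```text
time_s: 19.05
ee_pos: [0.4411, 0.0557, 0.1314]
eef_rot: [-3.14, 0.0, 1.636]
force: [-7.7, -0.8, 7.6]
grip_width: 0.0088
grip_force: 30.0
```

Emit:
move_arm(
  increments=[
    [0,0,0.072,-0.233,0,0,0],
    [0,0,0.09,-0.226,0,0,0],
    [0,0,0.107,-0.219,0,0,0],
    [0,0,0.124,-0.21,0,0,0],
  ],
)

```text
time_s: 19.45
ee_pos: [0.46, 0.0569, 0.176]
eef_rot: [-3.137, -0.0, 1.636]
force: [-11.7, -1.6, -1.5]
grip_width: 0.0089
grip_force: 30.0
```

```bash
python3 -c "
from h import *
p=ctrl.camera('side');cv2.imwrite('pics/s3.png',cv2.resize(p['color'][150:300,230:430],(800,600),interpolation=cv2.INTER_CUBIC))"
```

```text
(no output)
```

View pics/s3.png

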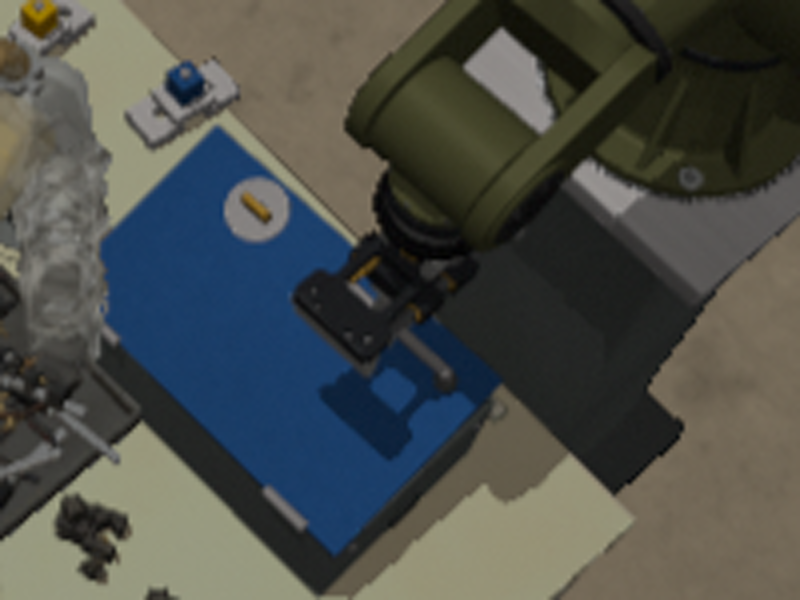

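The panel is lifting: its front edge (490,390) is clear of the housing, and the blade (255,207) now lies across. I continue the arc.

Emit:
move_arm(
  increments=[
    [0,0,0.14,-0.199,0,0,0],
    [0,0,0.156,-0.188,0,0,0],
    [0,0,0.17,-0.175,0,0,0],
    [0,0,0.183,-0.161,0,0,0],
    [0,0,0.195,-0.146,0,0,0],
    [0,0,0.206,-0.13,0,0,0],
    [0,0,0.215,-0.114,0,0,0],
    [0,0,0.224,-0.097,0,0,0],
  ],
)

```text
time_s: 20.3
ee_pos: [0.5356, 0.0619, 0.2385]
eef_rot: [3.141, 0.0, 1.636]
force: [-9.2, -0.9, 6.3]
grip_width: 0.0093
grip_force: 30.0
```

Emit:
move_arm(
  increments=[
    [0,0,0.231,-0.079,0,0,0],
    [0,0,0.236,-0.06,0,0,0],
    [0,0,0.24,-0.042,0,0,0],
    [0,0,0.243,-0.023,0,0,0],
    [0,0,0.244,-0.004,0,0,0],
    [0,0,0.243,0.015,0,0,0],
    [0,0,0.241,0.034,0,0,0],
    [0,0,0.238,0.053,0,0,0],
    [0,0,0,0,0,0,0],
  ],
)

```text
time_s: 21.2
ee_pos: [0.6328, 0.0679, 0.2424]
eef_rot: [3.139, 0.0, 1.636]
force: [5.1, -1.4, 2.9]
grip_width: 0.009
grip_force: 30.0
```

```bash
python3 -c "
from h import *
o=ctrl.get_obs();print(o['ee_pos'],o['eef_rot'],o['force'],o['qpos'])
a=[cv2.resize(ctrl.camera(n)['color'],(800,600))[y:y+400,x:x+400] for n,x,y in(('top',150,100),('side',300,150))];cv2.imwrite('pics/s4.png',np.hstack(a))"
```

```text
[0.6327784  0.06789418 0.24242121] [3.13879391e+00 3.18634271e-04 1.63566754e+00] [ 5.05705318 -1.39880815  2.8779743 ] [ 4.94619545e-02  4.73604038e-01  1.19783190e+00 -2.76950898e-04
  1.46735341e+00 -1.53814917e-02]
```

View pics/s4.png

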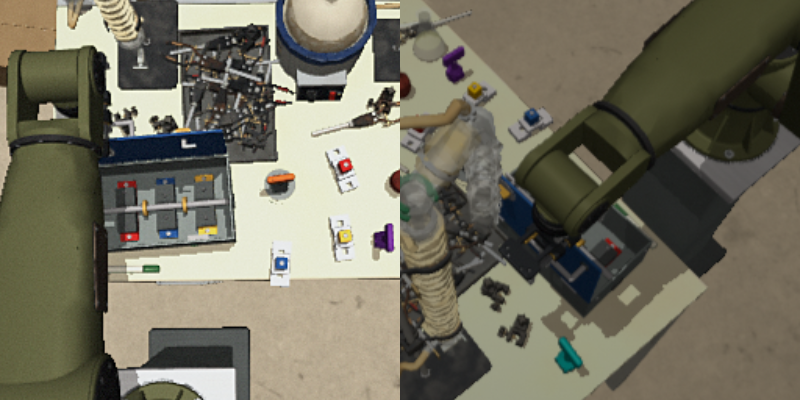

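Top crop: panel upright, with bases red (127,210), blue (167,208) and yellow (205,205) along the shaft. The key stands on its mat at (280,183). I release, rise and go to the blue cap.

Emit:
move_arm(
  increments=[
    [0.25,0,0,0,0,0,0],
    [0.25,0,0,0,0,0,0],
    [0.25,0,0,0,0,0,0],
    [0.25,0,0,-0.3,0,0,0],
    [0.25,0,0,-0.6,0,0,0],
    [0.25,0,0,-0.9,0,0,0],
    [0.25,0,0,0,0,0,0],
  ],
)

```text
time_s: 22.0
ee_pos: [0.632, 0.0681, 0.3378]
eef_rot: [3.133, 0.0, 1.636]
force: [-0.6, 0.4, -0.1]
grip_width: 0.0232
grip_force: 0.0
```

```bash
python3 plan.py .376 -.265 .30 0 10
```

```text
t 22.0 p [0.632  0.0681 0.3378] e [3.133 0.    1.636] q [ 0.05  0.45  1.02  0.    1.66 -0.02] F [-0.6  0.4 -0.1] w 0.0232
shift now-axes/row [-0.632 -0.555  0.07 ] target-axes/row [-0.512  0.666  0.076] rz total 1.636 per row 0.1636 rotvec now->target [ 0.007  -0.0074  1.6359] tool z [ 9.1e-03  5.0e-04 -1.0e+00]
```

Emit:
move_arm(
  increments=[
    [0.25,-0.632,-0.555,0,0,0,0],
    [0.25,-0.632,-0.555,0,0,0,0],
    [0.25,-0.632,-0.555,0.05,0,0,0],
    [0.5,-0.632,-0.555,0.05,0,0,0],
    [0.5,-0.632,-0.555,0.1,0,0,0],
    [0.5,-0.632,-0.555,0.1,0,0,0],
    [0.5,-0.632,-0.555,0.1,0,0,0],
    [0.5,-0.632,-0.555,0.1,0,0,0],
    [0.5,-0.632,-0.555,0.1,0,0,0],
    [0.5,-0.632,-0.555,0.1,0,0,0],
  ],
)

```text
time_s: 23.0
ee_pos: [0.3735, -0.2662, 0.296]
eef_rot: [3.141, 0.0, 1.636]
force: [0.7, 0.1, -0.9]
grip_width: 0.047
grip_force: 0.0
```

Emit:
move_arm(
  increments=[
    [0.5,0,0,0,0,0,0.149],
    [0.5,0,0,0,0,0,0.149],
    [0.5,0,0,0,0,0,0.149],
    [0.5,0,0,0,0,0,0.149],
    [0.5,0,0,0,0,0,0.149],
    [0.5,0,0,0,0,0,0.149],
    [0.5,0,0,0,0,0,0.149],
    [0.5,0,0,0,0,0,0.149],
    [0.5,0,0,0,0,0,0.149],
    [0.5,0,0,0,0,0,0.149],
    [0.5,0,0,0,0,0,0.149],
  ],
)

```text
time_s: 24.1
ee_pos: [0.3747, -0.2651, 0.296]
eef_rot: [-3.141, 0.0, -0.009]
force: [0.6, -0.1, 0.0]
grip_width: 0.0469
grip_force: 0.0
```

```bash
python3 plan.py .376 -.265 .25 0 1; python3 - <<'E'
from h import *
t=ctrl.camera("top"); s=ctrl.camera("side")
cv2.imwrite("pics/h5.png",np.hstack([cv2.resize(t["color"][150:250,140:265],(480,384),interpolation=cv2.INTER_CUBIC),cv2.resize(s["color"][130:260,230:310],(320,384) if 0 else (315,384),interpolation=cv2.INTER_CUBIC)]))
for n,xy in dict(red=(.586,-.408),yellow=(.4317,-.4035)).items():
    m=capmask(t,xy,COL[n]); r=fit([(t,m)],CAP,(*xy,.2)); print(n,m.sum(),r[0].round(4),round(r[1],3))
# side: lug blob of caps at z~.045
for n,xy in dict(red=(.586,-.408),yellow=(.4317,-.4035),blue=(.375,-.265)).items():
    for nm,p in(("top",t),("side",s)):
        u,v=proj(p,[*xy,.05])[0].astype(int)
        try:
            b=blob(p,*COL[n],(u-14,v-14,u+14,v+14)); r=fit([(p,b[0])],LUG,(*xy,.1)); print(n,nm,b[4],r[0].round(4),round(r[1],2))
        except Exception as e: print(n,nm,e)
# bases feet: predicted seat points
hc=np.array([.5055,-.0098]);c,sn=np.cos(.065),np.sin(.065)
for y in(.088,0,-.088):
    w=hc+[-sn*y,c*y]; print("seat",w.round(4),proj(t,[*w,.035])[0].round(1),proj(s,[*w,.035])[0].round(1))
E
```

```text
t 24.1 p [ 0.3747 -0.2651  0.296 ] e [-3.141  0.    -0.009] q [-0.7   0.04  1.62  0.    1.49  0.88] F [ 0.6 -0.1  0. ] w 0.0469
shift now-axes/row [ 0.026 -0.002  0.921] target-axes/row [ 0.026 -0.002  0.921] rz total -0.009 per row -0.0093 rotvec now->target [-0.0003  0.0001 -0.0093] tool z [-1.e-04  3.e-04 -1.e+00]
red 1324 [ 0.5989 -0.4441  0.5338] 0.693
yellow 914 [ 0.469  -0.4332  0.5383] 0.601
red top 46 [ 0.5894 -0.4119  0.2486] 0.8
red side 3 [ 0.5938 -0.3978 -0.4491] 27.5
yellow top 21 [ 0.4336 -0.4076  0.3337] 2.55
yellow side 72 [ 0.434  -0.4038  0.112 ] 0.3
blue top index 0 is out of bounds for axis 0 with size 0
blue side 58 [ 0.3758 -0.2651  0.2331] 0.64
seat [0.4998 0.078 ] [175.9 197.3] [315.9 262.7]
seat [ 0.5055 -0.0098] [201.3 195.3] [296.2 243.7]
seat [ 0.5112 -0.0976] [226.6 193.3] [277.4 225.6]
```

View pics/h5.png

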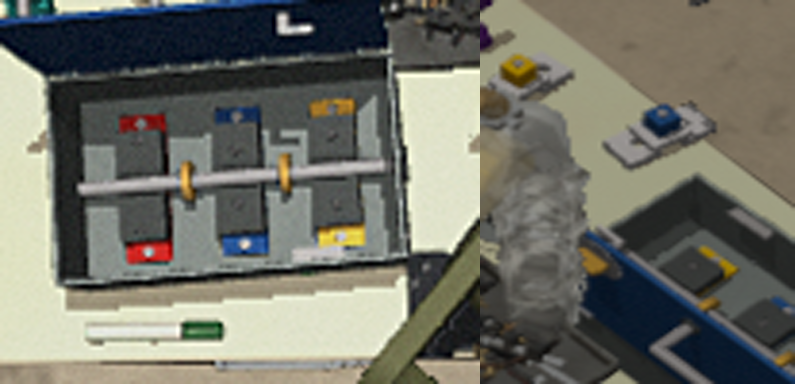

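Crop: the bases in row are red (145,187), blue (240,180) and yellow (336,172). This matches my predicted seats within about 1 mm. The blue and yellow caps are unmoved. I pick the blue cap.

Emit:
move_arm(
  increments=[
    [0.5,0.015,0,0.9,0,0,0.04],
    [0.5,0.015,0,0.9,0,0,0],
    [0.5,0,0,0.9,0,0,0],
    [0.5,0,0,0.9,0,0,0],
    [0.5,0,0,0.9,0,0,0],
    [0.5,0,0,0.5,0,0,0],
    [0.5,0,0,0.25,0,0,0],
    [0.5,0,0,0,0,0,0],
    [0,0,0,0,0,0,0],
    [0,0,0,0,0,0,0],
    [0,0,0,0,0,0,0],
    [0,0,0,0,0,0,0],
    [0,0,0,0,0,0,0],
  ],
  force=30,
)

```text
time_s: 25.5
ee_pos: [0.3768, -0.2656, 0.0348]
eef_rot: [3.141, -0.001, -0.043]
force: [-1.8, 3.0, 8.0]
grip_width: 0.0263
grip_force: 29.9
```

Emit:
move_arm(
  increments=[
    [0,0,0,-0.4,0,0,0],
    [0,0,0,-0.7,0,0,0],
    [0,0,0,-0.9,0,0,0],
    [0,0,0,-0.9,0,0,0],
    [0,0,0,-0.9,0,0,0],
    [0,0,0,-0.6,0,0,-0.108],
    [0,0,0,0,0,0,0],
  ],
)

```text
time_s: 26.2
ee_pos: [0.3773, -0.2661, 0.2578]
eef_rot: [3.137, -0.005, 0.068]
force: [0.2, 0.9, -3.4]
grip_width: 0.026
grip_force: 29.9
```

```bash
python3 plan.py .5055 -.0098 .24 .065 8
```

```text
t 26.2 p [ 0.3773 -0.2661  0.2578] e [ 3.137 -0.005  0.068] q [-0.69  0.06  1.68 -0.    1.39  0.81] F [ 0.2  0.9 -3.4] w 0.026
shift now-axes/row [ 0.363 -0.618  0.043] target-axes/row [ 0.362 -0.619  0.045] rz total 0.003 per row 0.0004 rotvec now->target [ 0.005  -0.0052  0.0028] tool z [ 0.0055 -0.0047 -1.    ]
```

Emit:
move_arm(
  increments=[
    [0,0.36,-0.618,0,0,0,0],
    [0,0.363,-0.618,0,0,0,0],
    [0,0.363,-0.618,0,0,0,0],
    [0,0.363,-0.618,0,0,0,0],
    [0,0.363,-0.618,0,0,0,0],
    [0,0.363,-0.618,0.1,0,0,0],
    [0,0.363,-0.618,0.4,0,0,0],
    [0,0.363,-0.618,0.6,0,0,0],
    [0,0,0,0.6,0,0,0],
    [0,0,0,0,0,0,0],
  ],
)

```text
time_s: 27.2
ee_pos: [0.5027, -0.0084, 0.1639]
eef_rot: [-3.14, 0.009, 0.065]
force: [-0.4, -0.2, -3.0]
grip_width: 0.0258
grip_force: 29.9
```

```bash
python3 plan.py .5055 -.0098 .07 .065 1; python3 - <<'E'
from h import *
p=ctrl.camera("side"); o=ctrl.get_obs(); u,v=proj(p,o["ee_pos"])[0].astype(int); print(u,v)
cv2.imwrite("pics/s6.png",cv2.resize(p["color"][v-45:v+45,u-60:u+60],(800,600),interpolation=cv2.INTER_CUBIC))
E
```

```text
t 27.2 p [ 0.5027 -0.0084  0.1639] e [-3.14   0.009  0.065] q [-0.09  0.24  1.7  -0.    1.21  1.42] F [-0.4 -0.2 -3. ] w 0.0258
shift now-axes/row [0.069 0.034 1.877] target-axes/row [0.053 0.032 1.878] rz total -0.0 per row -0.0001 rotvec now->target [-0.0012  0.0086 -0.0001] tool z [-8.6e-03  7.0e-04 -1.0e+00]
300 226
```

View pics/s6.png

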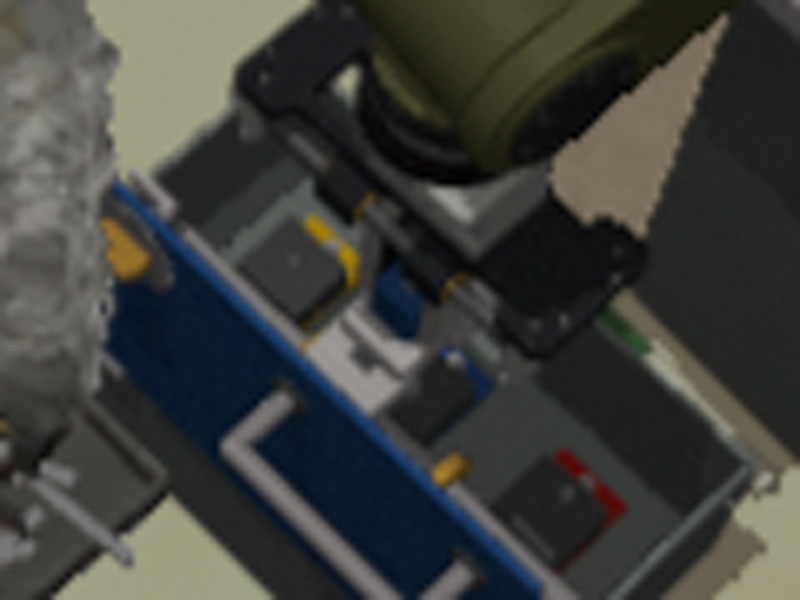

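Side crop: the blue cap hangs level over the blue base (430,400), between yellow (300,265) and red (560,505). I lower it to just above the dowels.

Emit:
move_arm(
  increments=[
    [0,0,0,0.4,0,0,0],
    [0,0,0,0.4,0,0,0],
    [0,0,0,0.4,0,0,0],
    [0,0,0,0.3,0,0,0],
    [0,0,0,0,0,0,0],
    [0,0,0,0,0,0,0],
  ],
)

```text
time_s: 27.85
ee_pos: [0.5056, -0.0099, 0.0952]
eef_rot: [3.141, -0.001, 0.064]
force: [-0.2, -0.4, -2.2]
grip_width: 0.0259
grip_force: 29.9
```

```bash
python3 plan.py .5055 -.0098 .07 .065 1
```

```text
t 27.85 p [ 0.5056 -0.0099  0.0952] e [ 3.141e+00 -1.000e-03  6.400e-02] q [-0.09  0.33  1.76 -0.    1.05  1.42] F [-0.2 -0.4 -2.2] w 0.0259
shift now-axes/row [-0.004 -0.002  0.503] target-axes/row [-0.003 -0.001  0.503] rz total -0.001 per row -0.0015 rotvec now->target [ 0.0002 -0.0015 -0.0015] tool z [ 1.5e-03 -2.0e-04 -1.0e+00]
```

Pose exact. I go down step by step.

Emit:
move_arm(
  increments=[
    [0,0,0,0.1,0,0,0],
    [0,0,0,0.1,0,0,0],
    [0,0,0,0.1,0,0,0],
    [0,0,0,0.06,0,0,0],
    [0,0,0,0,0,0,0],
  ],
)

```text
time_s: 28.35
ee_pos: [0.5049, -0.0093, 0.0753]
eef_rot: [-3.141, 0.001, 0.065]
force: [0.1, -1.4, -1.9]
grip_width: 0.0261
grip_force: 29.9
```

Emit:
move_arm(
  increments=[
    [0,0,0,0.06,0,0,0],
    [0,0,0,0.04,0,0,0],
    [0,0,0,0.02,0,0,0],
    [0,0,0,0,0,0,0],
  ],
)

```text
time_s: 28.75
ee_pos: [0.5051, -0.0093, 0.0699]
eef_rot: [3.142, -0.0, 0.065]
force: [-0.8, 0.6, -0.9]
grip_width: 0.0256
grip_force: 29.9
```

Emit:
move_arm(
  increments=[
    [0,0,0,0.03,0,0,0],
    [0,0,0,0,0,0,0],
  ],
)

```text
time_s: 28.95
ee_pos: [0.5052, -0.0092, 0.0697]
eef_rot: [-3.141, -0.001, 0.065]
force: [-10.0, 2.2, 18.8]
grip_width: 0.0261
grip_force: 29.9
```

Emit:
move_arm(
  increments=[
    [0.45,0,0,-0.02,0,0,0],
    [0.45,0,0,0,0,0,0],
    [0.45,0,0,0,0,0,0],
    [0.45,0,0,-0.3,0,0,0],
    [0.45,0,0,-0.8,0,0,0],
    [0.45,0,0,-1,0,0,0],
    [0.45,0,0,-1,0,0,0],
    [0.45,0,0,-0.7,0,0,0],
  ],
)

```text
time_s: 29.75
ee_pos: [0.5054, -0.0093, 0.2626]
eef_rot: [3.141, -0.003, 0.065]
force: [-1.0, 0.3, 0.0]
grip_width: 0.0425
grip_force: 0.0
```

```bash
cat > caps.py <<'E'
from h import *
t=ctrl.camera("top"); s=ctrl.camera("side")
h=cv2.cvtColor(t["color"],cv2.COLOR_BGR2HSV)
for n in("red","yellow"):
    # find the lug on the bench right of the housing
    try: b=blob(t,*COL[n],(262,140,340,245))
    except Exception: print(n,"not seen"); continue
    xy=ray(t,b[1],.05)[0][:2]
    m=(h[...,1]<22)|(cv2.inRange(h,np.array(COL[n][0]),np.array(COL[n][1]))>0)
    m=m.astype(np.uint8); k=np.zeros_like(m); cv2.circle(k,tuple(int(v) for v in b[1]),20,1,-1); m&=k
    nn,l,st,_=cv2.connectedComponentsWithStats(m); i=l[int(b[1][1]),int(b[1][0])]; m=(l==i).astype(np.uint8); m=cv2.morphologyEx(m,cv2.MORPH_CLOSE,np.ones((5,5)))
    f1=[fit([(t,m)],CAP,(*xy,a)) for a in(.1,.35)]; r=min(f1,key=lambda v:v[1]); print(n,"lug px",b[1].round(1),b[4],"ray.06",ray(t,b[1],.055)[0][:2].round(4),"CAP",m.sum(),r[0].round(4),round(r[1],3))
    u,v=proj(s,[*xy,.05])[0].astype(int)
    try: b=blob(s,*COL[n],(u-14,v-14,u+14,v+14)); r=fit([(s,b[0])],LUG,(*xy,r[0][2])); print("   side lug",b[4],r[0].round(4),round(r[1],2))
    except Exception: print("   side hidden")
E
python3 caps.py; python3 plan.py .4325 -.4045 .26 .12 10
```

```text
red lug px [316.8 169.5] 45 ray.06 [ 0.5865 -0.4093] CAP 353 [ 0.5877 -0.4094  0.3456] 0.129
   side lug 3 [ 0.5858 -0.406   1.1123] 27.38
yellow lug px [316.6 214.6] 47 ray.06 [ 0.4319 -0.4034] CAP 359 [ 0.4316 -0.4035  0.1272] 0.118
   side lug 73 [ 0.4341 -0.4034 -0.0502] 0.28
t 29.85 p [ 0.5066 -0.0094  0.2641] e [ 3.14  -0.008  0.065] q [-0.09  0.16  1.56 -0.    1.42  1.42] F [0.1 0.1 0.1] w 0.0424
shift now-axes/row [-0.199  0.779  0.008] target-axes/row [-0.242  0.767  0.008] rz total -0.055 per row -0.0055 rotvec now->target [ 0.0015 -0.008  -0.0552] tool z [ 8.1e-03 -7.0e-04 -1.0e+00]
```

Emit:
move_arm(
  increments=[
    [0.45,-0.198,0.777,0,0,0,-0.006],
    [0.45,-0.198,0.777,0,0,0,-0.006],
    [0.45,-0.198,0.777,0,0,0,-0.006],
    [0.45,-0.198,0.777,0,0,0,-0.006],
    [0.45,-0.198,0.777,0,0,0,-0.006],
    [0.45,-0.198,0.777,0,0,0,-0.006],
    [0.45,-0.198,0.777,0,0,0,-0.006],
    [0.45,-0.198,0.777,0,0,0,-0.006],
    [0.45,-0.198,0.777,0,0,0,-0.006],
    [0.45,-0.198,0.777,0,0,0,-0.006],
    [0.45,0,0,0.8,0,0,0],
    [0.45,0,0,0.8,0,0,0],
    [0.45,0,0,0.5,0,0,0],
    [0.45,0,0,0,0,0,0],
    [0.45,0,0,0,0,0,0],
  ],
)

```text
time_s: 31.35
ee_pos: [0.4423, -0.4053, 0.1546]
eef_rot: [-3.141, 0.0, 0.125]
force: [-0.5, -0.5, 0.3]
grip_width: 0.0421
grip_force: 0.0
```

```bash
python3 plan.py .433 -.4035 .035 .127 1
```

```text
t 31.35 p [ 0.4423 -0.4053  0.1546] e [-3.141  0.     0.125] q [-0.8   0.45  1.43 -0.    1.26  0.64] F [-0.5 -0.5  0.3] w 0.0421
shift now-axes/row [-0.179 -0.058  2.391] target-axes/row [-0.179 -0.059  2.391] rz total -0.002 per row -0.0021 rotvec now->target [-0.0002  0.0001 -0.0021] tool z [-2.e-04  1.e-04 -1.e+00]
```

Emit:
move_arm(
  increments=[
    [0.45,-0.179,-0.058,0.3,0,0,0],
    [0.45,0,0,0.6,0,0,0],
    [0.45,0,0,0.6,0,0,0],
    [0.45,0,0,0.5,0,0,0],
    [0.45,0,0,0.39,0,0,0],
    [0.45,0,0,0,0,0,0],
    [0,0,0,0,0,0,0],
    [0,0,0,0,0,0,0],
    [0,0,0,0,0,0,0],
    [0,0,0,0,0,0,0],
    [0,0,0,0,0,0,0],
  ],
)

```text
time_s: 32.45
ee_pos: [0.4336, -0.404, 0.0366]
eef_rot: [3.14, -0.002, 0.125]
force: [-0.3, 1.3, 8.1]
grip_width: 0.0261
grip_force: 30.0
```

Emit:
move_arm(
  increments=[
    [0,0,0,-0.4,0,0,0],
    [0,0,0,-0.7,0,0,0],
    [0,0,0,-0.9,0,0,0],
    [0,0,0,-0.9,0,0,0],
    [0,0,0,-0.9,0,0,0],
    [0,0,0,-0.6,0,0,0.06],
    [0,0,0,0,0,0,0],
  ],
)

```text
time_s: 33.15
ee_pos: [0.4337, -0.4043, 0.2602]
eef_rot: [3.135, -0.005, 0.063]
force: [0.6, 0.3, -2.5]
grip_width: 0.0256
grip_force: 30.0
```

```bash
python3 plan.py .5112 -.0976 .245 .065 10
```

```text
t 33.15 p [ 0.4337 -0.4043  0.2602] e [ 3.135 -0.005  0.063] q [-0.81  0.36  1.32 -0.    1.46  0.7 ] F [ 0.6  0.3 -2.5] w 0.0256
shift now-axes/row [ 0.193 -0.602  0.028] target-axes/row [ 0.194 -0.602  0.03 ] rz total -0.002 per row -0.0002 rotvec now->target [ 0.0065 -0.0054 -0.0018] tool z [ 0.0058 -0.0061 -1.    ]
```

Emit:
move_arm(
  increments=[
    [0,0.193,-0.602,0,0,0,0],
    [0,0.193,-0.602,0,0,0,0],
    [0,0.193,-0.602,0,0,0,0],
    [0,0.193,-0.602,0,0,0,0],
    [0,0.193,-0.602,0,0,0,0],
    [0,0.193,-0.602,0,0,0,0],
    [0,0.193,-0.602,0,0,0,0],
    [0,0.193,-0.602,0.1,0,0,0],
    [0,0.193,-0.602,0.4,0,0,0],
    [0,0.193,-0.602,0.6,0,0,0],
    [0,0,0,0.6,0,0,0],
    [0,0,0,0.6,0,0,0],
    [0,0,0,0.6,0,0,0],
    [0,0,0,0.3,0,0,0],
    [0,0,0,0,0,0,0],
    [0,0,0,0,0,0,0],
  ],
)

```text
time_s: 34.75
ee_pos: [0.5096, -0.0968, 0.0949]
eef_rot: [-3.142, 0.0, 0.065]
force: [0.0, -1.8, -2.6]
grip_width: 0.0259
grip_force: 30.0
```

```bash
python3 plan.py .5112 -.0976 .072 .065 1
```

```text
t 34.75 p [ 0.5096 -0.0968  0.0949] e [-3.142  0.     0.065] q [-0.26  0.35  1.73 -0.    1.06  1.25] F [ 0.  -1.8 -2.6] w 0.0259
shift now-axes/row [0.031 0.018 0.457] target-axes/row [0.031 0.018 0.457] rz total 0.0 per row 0.0002 rotvec now->target [-0.0001  0.0003  0.0002] tool z [-4.e-04  1.e-04 -1.e+00]
```

Emit:
move_arm(
  increments=[
    [0,0.03,0.01,0,0,0,0],
    [0,0,0,0.1,0,0,0],
    [0,0,0,0.1,0,0,0],
    [0,0,0,0.08,0,0,0],
    [0,0,0,0.06,0,0,0],
    [0,0,0,0,0,0,0],
  ],
)

```text
time_s: 35.35
ee_pos: [0.511, -0.0971, 0.0772]
eef_rot: [-3.141, 0.001, 0.065]
force: [0.2, -0.2, -2.5]
grip_width: 0.0258
grip_force: 30.0
```

Emit:
move_arm(
  increments=[
    [0,0,0,0.06,0,0,0],
    [0,0,0,0.04,0,0,0],
    [0,0,0,0.03,0,0,0],
    [0,0,0,0,0,0,0],
  ],
)

```text
time_s: 35.75
ee_pos: [0.5112, -0.0972, 0.0716]
eef_rot: [3.142, 0.0, 0.065]
force: [-3.2, 1.1, 4.2]
grip_width: 0.0263
grip_force: 30.0
```

Emit:
move_arm(
  increments=[
    [0,0,0,0.02,0,0,0],
    [0.45,0,0,-0.02,0,0,0],
    [0.45,0,0,0,0,0,0],
    [0.45,0,0,0,0,0,0],
    [0.45,0,0,-0.3,0,0,0],
    [0.45,0,0,-0.8,0,0,0],
    [0.45,0,0,-1,0,0,0],
    [0.45,0,0,-1,0,0,0],
    [0.45,0,0,-0.7,0,0,0],
  ],
)

```text
time_s: 36.65
ee_pos: [0.5115, -0.0973, 0.2647]
eef_rot: [3.141, -0.003, 0.065]
force: [-0.2, -0.5, -1.0]
grip_width: 0.0421
grip_force: 0.0
```

```bash
python3 caps.py; python3 plan.py .587 -.409 .16 .34 10
```

```text
red lug px [316.7 169.5] 44 ray.06 [ 0.5866 -0.409 ] CAP 354 [ 0.5874 -0.4091  0.3415] 0.126
   side lug 3 [ 0.5896 -0.4104  0.3155] 31.59
yellow lug px [262. 142.] 1 ray.06 [ 0.6864 -0.2227] CAP 912 [ 0.6879 -0.2066  0.8529] 0.573
   side hidden
t 36.75 p [ 0.5127 -0.0976  0.2662] e [ 3.139 -0.008  0.065] q [-0.26  0.19  1.52  0.    1.43  1.25] F [-0.2 -1.3 -0.4] w 0.0425
shift now-axes/row [0.106 0.631 0.215] target-axes/row [-0.068  0.637  0.212] rz total -0.275 per row -0.0275 rotvec now->target [ 0.0036 -0.0074 -0.2752] tool z [ 0.0079 -0.0021 -1.    ]
```

Emit:
move_arm(
  increments=[
    [0.45,0.108,0.631,0,0,0,0],
    [0.45,0.108,0.631,0,0,0,0],
    [0.45,0.108,0.631,0,0,0,0],
    [0.45,0.108,0.631,0,0,0,0],
    [0.45,0.108,0.631,0,0,0,0],
    [0.45,0.108,0.631,0,0,0,0],
    [0.45,0.108,0.631,0,0,0,0],
    [0.45,0.108,0.631,0,0,0,0],
    [0.45,0.108,0.631,0,0,0,0],
    [0.45,0.108,0.631,0,0,0,0],
    [0.45,0,0,0.4,0,0,-0.138],
    [0.45,0,0,0.8,0,0,-0.137],
    [0.45,0,0,0.8,0,0,0],
    [0.45,0,0,0,0,0,0],
    [0.45,0,0,0,0,0,0],
  ],
)

```text
time_s: 38.25
ee_pos: [0.5856, -0.4085, 0.1615]
eef_rot: [-3.141, 0.0, 0.339]
force: [0.4, -0.5, 0.8]
grip_width: 0.0422
grip_force: 0.0
```

```bash
python3 plan.py .588 -.409 .035 .34 1
```

```text
t 38.25 p [ 0.5856 -0.4085  0.1615] e [-3.141  0.     0.339] q [-0.66  0.71  1.01  0.    1.42  0.57] F [ 0.4 -0.5  0.8] w 0.0422
shift now-axes/row [0.043 0.026 2.531] target-axes/row [0.042 0.025 2.531] rz total -0.001 per row -0.0007 rotvec now->target [-0.0007  0.0004 -0.0007] tool z [-6.e-04  5.e-04 -1.e+00]
```

Emit:
move_arm(
  increments=[
    [0.45,0.043,0.025,0.4,0,0,0],
    [0.45,0,0,0.6,0,0,0],
    [0.45,0,0,0.6,0,0,0],
    [0.45,0,0,0.5,0,0,0],
    [0.45,0,0,0.43,0,0,0],
    [0.45,0,0,0,0,0,0],
    [0,0,0,0,0,0,0],
    [0,0,0,0,0,0,0],
    [0,0,0,0,0,0,0],
    [0,0,0,0,0,0,0],
    [0,0,0,0,0,0,0],
  ],
)

```text
time_s: 39.35
ee_pos: [0.5889, -0.4096, 0.0373]
eef_rot: [3.139, -0.002, 0.34]
force: [-1.6, 2.3, 7.3]
grip_width: 0.0256
grip_force: 30.0
```

Emit:
move_arm(
  increments=[
    [0,0,0,-0.4,0,0,0],
    [0,0,0,-0.7,0,0,0],
    [0,0,0,-0.9,0,0,0],
    [0,0,0,-0.9,0,0,0],
    [0,0,0,-0.9,0,0,0],
    [0,0,0,-0.7,0,0,0.138],
    [0,0,0,0,0,0,0.136],
    [0,0,0,0,0,0,0],
  ],
)

```text
time_s: 40.15
ee_pos: [0.5881, -0.4091, 0.2614]
eef_rot: [3.14, -0.002, 0.063]
force: [0.1, 1.0, -2.8]
grip_width: 0.0256
grip_force: 30.0
```

```bash
python3 plan.py .4998 .078 .265 .065 12
```

```text
t 40.15 p [ 0.5881 -0.4091  0.2614] e [ 3.14e+00 -2.00e-03  6.30e-02] q [-0.66  0.68  0.85 -0.    1.62  0.85] F [ 0.1  1.  -2.8] w 0.0256
shift now-axes/row [-0.095 -0.82  -0.007] target-axes/row [-0.094 -0.82  -0.006] rz total -0.002 per row -0.0001 rotvec now->target [ 0.0016 -0.0017 -0.0015] tool z [ 0.0018 -0.0015 -1.    ]
```

Emit:
move_arm(
  increments=[
    [0,-0.285,-0.6,0,0,0,0],
    [0,-0.285,-0.8,0,0,0,0],
    [0,-0.285,-0.84,0,0,0,0],
    [0,-0.285,-0.84,0,0,0,0],
    [0,0,-0.84,0,0,0,0],
    [0,0,-0.84,0,0,0,0],
    [0,0,-0.84,0,0,0,0],
    [0,0,-0.84,0,0,0,0],
    [0,0,-0.84,0,0,0,0],
    [0,0,-0.84,0,0,0,0],
    [0,0,-0.84,0,0,0,0],
    [0,0,-0.88,0,0,0,0],
    [0,0,0,0.4,0,0,0],
    [0,0,0,0.8,0,0,0],
    [0,0,0,0.8,0,0,0],
    [0,0,0,0,0,0,0],
    [0,0,0,0,0,0,0],
  ],
)

```text
time_s: 41.85
ee_pos: [0.4988, 0.0781, 0.1605]
eef_rot: [3.142, 0.001, 0.068]
force: [-0.4, 1.5, -1.7]
grip_width: 0.0258
grip_force: 30.0
```

```bash
python3 plan.py .4998 .0782 .072 .065 1
```

```text
t 41.85 p [0.4988 0.0781 0.1605] e [3.142e+00 1.000e-03 6.800e-02] q [ 0.08  0.24  1.7  -0.    1.2   1.59] F [-0.4  1.5 -1.7] w 0.0258
shift now-axes/row [0.022 0.    1.77 ] target-axes/row [0.02 0.   1.77] rz total 0.003 per row 0.003 rotvec now->target [0.     0.0007 0.003 ] tool z [-7.e-04 -1.e-04 -1.e+00]
```

Emit:
move_arm(
  increments=[
    [0,0.02,0,0.4,0,0,0],
    [0,0,0,0.5,0,0,0],
    [0,0,0,0.4,0,0,0],
    [0,0,0,0.15,0,0,0],
    [0,0,0,0.08,0,0,0],
    [0,0,0,0.06,0,0,0],
    [0,0,0,0.06,0,0,0],
    [0,0,0,0,0,0,0],
  ],
)

```text
time_s: 42.65
ee_pos: [0.5, 0.0782, 0.0776]
eef_rot: [3.142, -0.001, 0.066]
force: [0.3, 0.3, -3.1]
grip_width: 0.0256
grip_force: 30.0
```

Emit:
move_arm(
  increments=[
    [0,0,0,0.06,0,0,0],
    [0,0,0,0.04,0,0,0],
    [0,0,0,0.03,0,0,0],
    [0,0,0,0,0,0,0],
  ],
)

```text
time_s: 43.05
ee_pos: [0.4999, 0.0783, 0.0722]
eef_rot: [-3.142, -0.0, 0.066]
force: [-9.4, 0.5, 19.3]
grip_width: 0.0261
grip_force: 30.0
```

Emit:
move_arm(
  increments=[
    [0.45,0,0,-0.02,0,0,0],
    [0.45,0,0,0,0,0,0],
    [0.45,0,0,0,0,0,0],
    [0.45,0,0,-0.3,0,0,0],
    [0.45,0,0,-0.8,0,0,0],
    [0.45,0,0,-1,0,0,0],
    [0.45,0,0,-1,0,0,0],
    [0.45,0,0,-1,0,0,0],
    [0.45,-0.6,0,-1,0,0,0],
    [0.45,-0.8,0,-0.4,0,0,0],
    [0.45,-0.8,0,0,0,0,0],
  ],
)

```text
time_s: 44.15
ee_pos: [0.3937, 0.0712, 0.342]
eef_rot: [-3.142, -0.004, 0.066]
force: [0.7, -0.1, 0.7]
grip_width: 0.0425
grip_force: 0.0
```

Emit:
move_arm(
  increments=[
    [0.25,0,0,0,0,0,-0.149],
    [0.25,0,0,0,0,0,-0.149],
    [0.25,0,0,0,0,0,-0.149],
    [0.25,0,0,0,0,0,-0.149],
    [0.25,0,0,0,0,0,-0.149],
    [0.25,0,0,0,0,0,-0.149],
    [0.25,0,0,0,0,0,-0.149],
    [0.25,0,0,0,0,0,-0.149],
    [0.25,0,0,0,0,0,-0.149],
    [0.25,0,0,0,0,0,-0.149],
    [0.25,0,0,0,0,0,-0.08],
  ],
)

```text
time_s: 45.25
ee_pos: [0.3943, 0.0713, 0.3395]
eef_rot: [-3.142, 0.0, 1.642]
force: [-0.3, -0.1, 0.6]
grip_width: 0.0237
grip_force: 0.0
```

```bash
python3 plan.py .6328 .0679 .345 1.636 6; python3 - <<'E'
from h import *
t=ctrl.camera("top"); s=ctrl.camera("side")
cv2.imwrite("pics/h7.png",np.hstack([cv2.resize(t["color"][140:250,140:290],(480,352),interpolation=cv2.INTER_CUBIC),cv2.resize(s["color"][180:290,220:320],(320,352),interpolation=cv2.INTER_CUBIC)]))
for n,y in(("red",.088),("blue",0),("yellow",-.088)):
    w=np.array([.5055-.065*y,-.0098+y])
    for z in(.035,.046):
        for nm,p in(("t",t),("s",s)):
            q=proj(p,[*w,z+.05])[0]; u,v=q.astype(int)
            try: b=blob(p,*COL[n],(u-6,v-6,u+8,v+8)); r=b[1].round(1)
            except Exception: r=None
            print(n,z,nm,"pred",q.round(1),"obs",r)
E
```

```text
t 45.25 p [0.3943 0.0713 0.3395] e [-3.142  0.     1.642] q [ 0.09 -0.12  1.67 -0.    1.59  0.02] F [-0.3 -0.1  0.6] w 0.0237
shift now-axes/row [-0.067  0.792 -0.018] target-axes/row [-0.063  0.793 -0.018] rz total 0.006 per row 0.0009 rotvec now->target [-0.0001  0.      0.0056] tool z [-1.e-04 -0.e+00 -1.e+00]
red 0.035 t pred [172.4 195.5] obs [172.6 195.6]
red 0.035 s pred [318.1 257. ] obs [317.5 257.1]
red 0.046 t pred [171.6 195.1] obs [172.6 195.6]
red 0.046 s pred [318.5 255.6] obs [317.5 257.1]
blue 0.035 t pred [198.9 193.4] obs [199. 194.]
blue 0.035 s pred [297.6 237.5] obs [296.2 239.2]
blue 0.046 t pred [198.3 193. ] obs [199. 194.]
blue 0.046 s pred [297.9 236.1] obs [296.4 238.8]
yellow 0.035 t pred [225.3 191.4] obs [225.6 191.7]
yellow 0.035 s pred [278.2 218.9] obs [277.7 219.6]
yellow 0.046 t pred [225.  190.9] obs [225.6 191.7]
yellow 0.046 s pred [278.3 217.4] obs [277.7 219.4]
```

View pics/h7.png

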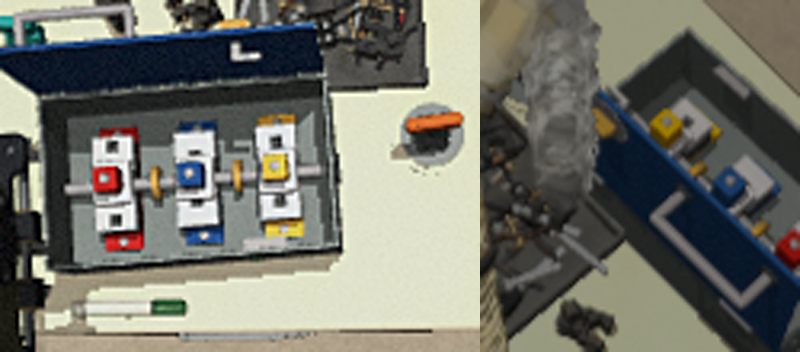

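All three caps sit down over the dowels, with colours matching (crop: red (107,178), blue (190,172), yellow (272,165)). The key stands on its mat at (433,130). Now to the handle.

Emit:
move_arm(
  increments=[
    [0.25,-0.067,0.792,-0.018,0,0,0],
    [0.25,-0.067,0.792,-0.018,0,0,0],
    [0.25,-0.067,0.792,-0.018,0,0,0],
    [0.25,-0.067,0.792,-0.018,0,0,0],
    [0.25,-0.067,0.792,-0.018,0,0,0],
    [0.25,-0.067,0.792,-0.018,0,0,0.006],
    [0.25,0,0,0,0,0,0],
    [0.25,0,0,0,0,0,0],
  ],
)

```text
time_s: 46.15
ee_pos: [0.6329, 0.0666, 0.3436]
eef_rot: [-3.139, -0.0, 1.628]
force: [-0.1, 0.8, -0.0]
grip_width: 0.0234
grip_force: 0.0
```

```bash
python3 plan.py .6328 .0679 .243 1.636 1
```

```text
t 46.15 p [0.6329 0.0666 0.3436] e [-3.139 -0.     1.628] q [ 0.05  0.46  1.   -0.    1.69 -0.01] F [-0.1  0.8 -0. ] w 0.0234
shift now-axes/row [0.026 0.004 2.012] target-axes/row [ 2.600e-02 -1.000e-03  2.012e+00] rz total -0.008 per row -0.0084 rotvec now->target [-0.0021 -0.     -0.0084] tool z [-2.1e-03 -1.0e-04 -1.0e+00]
```

Reverse arc computed from the earlier one. I grip first, and check.

Emit:
move_arm(
  increments=[
    [0.25,0.026,0,0.4,0,0,-0.008],
    [0.25,0,0,0.6,0,0,0],
    [0.25,0,0,0.6,0,0,0],
    [0.25,0,0,0.41,0,0,0],
    [0.25,0,0,0,0,0,0],
    [0,0,0,0,0,0,0],
    [0,0,0,0,0,0,0],
    [0,0,0,0,0,0,0],
    [0,0,0,0,0,0,0],
  ],
  force=30,
)

```text
time_s: 47.05
ee_pos: [0.6329, 0.0681, 0.2466]
eef_rot: [3.139, -0.0, 1.638]
force: [-0.9, 0.5, 6.7]
grip_width: 0.0089
grip_force: 30.0
```

```bash
python3 plan.py .4411 .0562 .130 1.636 1; python3 - <<'E'
from h import *
p=ctrl.camera("top")
for n,y in(("red",.088),("blue",0),("yellow",-.088)):
    q=proj(p,[.5055-.065*y,-.0098+y,.085])[0]; u,v=q.astype(int)
    try: print(n,q.round(1),blob(p,*COL[n],(u-12,v-12,u+14,v+14))[1].round(1))
    except Exception: print(n,"hidden")
E
```

```text
t 47.05 p [0.6329 0.0681 0.2466] e [ 3.139 -0.     1.638] q [ 0.05  0.47  1.19  0.    1.48 -0.02] F [-0.9  0.5  6.7] w 0.0089
shift now-axes/row [ 0.019 -3.851  2.32 ] target-axes/row [ 0.013 -3.844  2.332] rz total 0.002 per row 0.0017 rotvec now->target [ 0.0029 -0.      0.0017] tool z [ 2.9e-03  2.0e-04 -1.0e+00]
red [172.4 195.5] [172.7 195.6]
blue [198.9 193.4] [199. 194.]
yellow [225.3 191.4] [225.6 191.7]
```

Emit:
move_arm(
  increments=[
    [0,0,-0.238,-0.053,0,0,0],
    [0,0,-0.241,-0.034,0,0,0],
    [0,0,-0.243,-0.015,0,0,0],
    [0,0,-0.244,0.004,0,0,0],
    [0,0,-0.243,0.023,0,0,0],
    [0,0,-0.24,0.042,0,0,0],
    [0,0,-0.236,0.06,0,0,0],
    [0,0,-0.231,0.079,0,0,0],
  ],
)

```text
time_s: 47.9
ee_pos: [0.5375, 0.0617, 0.2411]
eef_rot: [3.137, -0.0, 1.638]
force: [4.4, 1.3, 1.8]
grip_width: 0.0093
grip_force: 30.0
```

Emit:
move_arm(
  increments=[
    [0,0,-0.224,0.097,0,0,0],
    [0,0,-0.215,0.114,0,0,0],
    [0,0,-0.206,0.13,0,0,0],
    [0,0,-0.195,0.146,0,0,0],
    [0,0,-0.183,0.161,0,0,0],
    [0,0,-0.17,0.175,0,0,0],
    [0,0,-0.156,0.188,0,0,0],
    [0,0,-0.14,0.199,0,0,0],
  ],
)

```text
time_s: 48.7
ee_pos: [0.4628, 0.0567, 0.1798]
eef_rot: [3.139, -0.0, 1.638]
force: [-0.3, 1.1, 3.9]
grip_width: 0.0091
grip_force: 30.0
```

Emit:
move_arm(
  increments=[
    [0,0,-0.124,0.21,0,0,0],
    [0,0,-0.107,0.219,0,0,0],
    [0,0,-0.09,0.226,0,0,0],
    [0,0,-0.072,0.233,0,0,0],
    [0,0,0,0,0,0,0],
  ],
)

```text
time_s: 49.2
ee_pos: [0.4419, 0.0553, 0.1336]
eef_rot: [-3.139, -0.0, 1.638]
force: [-6.7, 0.8, -3.7]
grip_width: 0.0089
grip_force: 30.0
```

Emit:
move_arm(
  increments=[
    [0,0,0,0.03,0,0,0],
    [0,0,0,0.03,0,0,0],
    [0,0,0,0,0,0,0],
  ],
)

```text
time_s: 49.5
ee_pos: [0.4414, 0.0553, 0.1313]
eef_rot: [-3.137, -0.0, 1.638]
force: [-15.5, -0.9, 3.4]
grip_width: 0.009
grip_force: 30.0
```

Emit:
move_arm(
  increments=[
    [0.25,0,0,0,0,0,0],
    [0.25,0,0,0,0,0,0],
    [0.25,0,0,0,0,0,0],
    [0.25,0,0,-0.3,0,0,0],
    [0.25,0,0,-0.4,0,0,0],
    [0,0,0,-0.1,0,0,0],
    [0,0,0,0,0,0,0],
    [0,0,0,0,0,0,0],
    [0,0,0,0,0,0,0],
    [0,0,0,0.2,0,0,0],
    [0,0,0,0.1,0,0,0],
    [0,0,0,0,0,0,0],
  ],
)

```text
time_s: 50.7
ee_pos: [0.4425, 0.0552, 0.155]
eef_rot: [-3.139, -0.0, 1.638]
force: [0.0, -0.0, -0.4]
grip_width: 0.0005
grip_force: 0.0
```

Emit:
move_arm(
  increments=[
    [0,0,0,0.05,0,0,0],
    [0,0,0,0.05,0,0,0],
    [0,0,0,0,0,0,0],
  ],
)

```text
time_s: 51.0
ee_pos: [0.443, 0.0552, 0.1511]
eef_rot: [-3.141, -0.0, 1.638]
force: [0.5, -0.5, 0.4]
grip_width: 0.0007
grip_force: 0.0
```

Emit:
move_arm(
  increments=[
    [0,0,0,0.03,0,0,0],
    [0,0,0,0.02,0,0,0],
    [0,0,0,0,0,0,0],
  ],
)

```text
time_s: 51.3
ee_pos: [0.4433, 0.0553, 0.1499]
eef_rot: [3.141, 0.0, 1.638]
force: [-6.0, -0.2, 13.4]
grip_width: 0.0005
grip_force: 6.7
```

Emit:
move_arm(
  increments=[
    [0,0,0,0.02,0,0,0],
    [0,0,0,0,0,0,0],
    [0,0,0,-0.5,0,0,0],
    [0,0,0,-1,0,0,0],
    [0.5,0,0,-0.8,0,0,0],
    [0.5,0,0,0,0,0,0],
    [0.5,0,0,0,0,0,0],
  ],
)

```text
time_s: 52.0
ee_pos: [0.4432, 0.0553, 0.2629]
eef_rot: [3.141, 0.0, 1.638]
force: [-0.2, 0.1, -0.9]
grip_width: 0.0214
grip_force: 0.0
```

```bash
python3 plan.py .5561 -.2632 .25 1.705 9; python3 - <<'E'
from h import *
t=ctrl.camera("top"); s=ctrl.camera("side")
mt=blob(t,(100,100,30),(125,255,255),(140,150,255,235))
k=blob(t,(4,140,80),(22,255,255),(255,150,300,210)); print("key px",k[1],k[4],rectw(t,k[2],.097))
def fill(b): m=np.zeros_like(b[0]); cv2.drawContours(m,[cv2.convexHull(b[3])],-1,1,-1); return m
for z in(.111,):
    r=fit([(t,fill(mt))],PANEL,(.504,-.012,.06)); print("panel",r[0].round(4),round(r[1],3))
cv2.imwrite("pics/s8.png",np.hstack([cv2.resize(t["color"][150:240,140:300],(480,270),interpolation=cv2.INTER_CUBIC),cv2.resize(s["color"][180:290,220:350],(320,270),interpolation=cv2.INTER_CUBIC)]))
E
```

```text
t 52.0 p [0.4432 0.0553 0.2629] e [3.141 0.    1.638] q [ 0.04  0.02  1.71 -0.    1.41 -0.03] F [-0.2  0.1 -0.9] w 0.0214
shift now-axes/row [-0.723  0.203  0.029] target-axes/row [-0.735  0.154  0.029] rz total -0.067 per row -0.0075 rotvec now->target [ 0.001   0.0001 -0.0672] tool z [ 0.001  0.    -1.   ]
key px [275.32857143 177.51428571] 70 (array([ 0.55373548, -0.26486904]), np.float64(-1.417855405129761), np.float64(0.057747994876234526), np.float64(0.013228636144831376))
panel [ 0.5035 -0.0173  0.0729] 0.172
```

Emit:
move_arm(
  increments=[
    [0.5,-0.723,0.203,0.029,0,0,0],
    [0.5,-0.723,0.203,0.029,0,0,0],
    [0.5,-0.723,0.203,0.029,0,0,0],
    [0.5,-0.723,0.203,0.029,0,0,0],
    [0.5,-0.723,0.203,0.029,0,0,0],
    [0.5,-0.723,0.203,0.029,0,0,0],
    [0.5,-0.723,0.203,0.029,0,0,0],
    [0.5,-0.723,0.203,0.029,0,0,0],
    [0.5,-0.723,0.203,0.029,0,0,0],
    [0.5,0,0,0,0,0,-0.067],
    [0.5,0,0,0.8,0,0,0],
    [0.5,0,0,0.8,0,0,0],
    [0.5,0,0,0,0,0,0],
    [0.5,0,0,0,0,0,0],
  ],
)

```text
time_s: 53.5
ee_pos: [0.556, -0.2632, 0.1698]
eef_rot: [-3.14, -0.001, 1.705]
force: [0.5, 0.0, 1.0]
grip_width: 0.047
grip_force: 0.0
```

```bash
python3 plan.py .5561 -.2632 .0665 1.705 1
```

```text
t 53.5 p [ 0.556  -0.2632  0.1698] e [-3.140e+00 -1.000e-03  1.705e+00] q [-0.5   0.47  1.36  0.    1.3  -0.64] F [0.5 0.  1. ] w 0.047
shift now-axes/row [-0.003  0.005  2.065] target-axes/row [-1.000e-03  3.000e-03  2.065e+00] rz total -0.0 per row -0.0002 rotvec now->target [-0.0013 -0.001  -0.0002] tool z [-1.4e-03  8.0e-04 -1.0e+00]
```

Emit:
move_arm(
  increments=[
    [0.5,0,0,0.6,0,0,0],
    [0.5,0,0,0.7,0,0,0],
    [0.5,0,0,0.5,0,0,0],
    [0.5,0,0,0.265,0,0,0],
    [0.5,0,0,0,0,0,0],
    [0,0,0,0,0,0,0],
    [0,0,0,0,0,0,0],
    [0,0,0,0,0,0,0],
    [0,0,0,0,0,0,0],
    [0,0,0,0,0,0,0],
    [0,0,0,0,0,0,0],
  ],
  force=45,
)

```text
time_s: 54.6
ee_pos: [0.5563, -0.2634, 0.0671]
eef_rot: [3.141, 0.0, 1.705]
force: [0.3, 0.3, 4.3]
grip_width: 0.0135
grip_force: 46.5
```

Emit:
move_arm(
  increments=[
    [0,0,0,-0.4,0,0,0],
    [0,0,0,-0.7,0,0,0],
    [0,0,0,-0.8,0,0,0],
    [0,0,0,-0.8,0,0,0],
    [0,0,0,-0.6,0,0,0.05],
    [0,0,0,0,0,0,0],
    [0,0,0,0,0,0,0],
  ],
)

```text
time_s: 55.3
ee_pos: [0.5559, -0.2631, 0.231]
eef_rot: [-3.141, -0.0, 1.655]
force: [0.4, -0.6, -3.0]
grip_width: 0.0138
grip_force: 46.4
```

```bash
python3 plan.py .4509 -.0882 .23 1.655 8
```

```text
t 55.3 p [ 0.5559 -0.2631  0.231 ] e [-3.141 -0.     1.655] q [-0.5   0.43  1.28  0.    1.43 -0.59] F [ 0.4 -0.6 -3. ] w 0.0138
shift now-axes/row [ 0.458 -0.225  0.003] target-axes/row [ 0.458 -0.225  0.002] rz total 0.0 per row 0.0001 rotvec now->target [-0.0003 -0.0002  0.0004] tool z [-3.e-04  2.e-04 -1.e+00]
```

Emit:
move_arm(
  increments=[
    [0,0.458,-0.225,0,0,0,0],
    [0,0.458,-0.225,0,0,0,0],
    [0,0.458,-0.225,0,0,0,0],
    [0,0.458,-0.225,0,0,0,0],
    [0,0.458,-0.225,0,0,0,0],
    [0,0.458,-0.225,0,0,0,0],
    [0,0.458,-0.225,0,0,0,0],
    [0,0.458,-0.225,0,0,0,0],
    [0,0,0,0.3,0,0,0],
    [0,0,0,0.2,0,0,0],
    [0,0,0,0,0,0,0],
    [0,0,0,0,0,0,0],
  ],
)

```text
time_s: 56.5
ee_pos: [0.4509, -0.0885, 0.206]
eef_rot: [-3.14, -0.001, 1.654]
force: [0.4, 0.3, -1.5]
grip_width: 0.0138
grip_force: 46.4
```

```bash
python3 plan.py .4509 -.0882 .175 1.655 1
```

```text
t 56.5 p [ 0.4509 -0.0885  0.206 ] e [-3.140e+00 -1.000e-03  1.654e+00] q [-0.27  0.1   1.76 -0.    1.28 -0.36] F [ 0.4  0.3 -1.5] w 0.0138
shift now-axes/row [0.006 0.001 0.619] target-axes/row [ 0.006 -0.     0.619] rz total -0.001 per row -0.0005 rotvec now->target [-0.0014 -0.0005 -0.0005] tool z [-1.4e-03  4.0e-04 -1.0e+00]
```

Emit:
move_arm(
  increments=[
    [0,0,0,0.12,0,0,0],
    [0,0,0,0.12,0,0,0],
    [0,0,0,0.08,0,0,0],
    [0,0,0,0.06,0,0,0],
    [0,0,0,0.04,0,0,0],
    [0,0,0,0,0,0,0],
  ],
)

```text
time_s: 57.1
ee_pos: [0.451, -0.0882, 0.1853]
eef_rot: [-3.141, -0.0, 1.655]
force: [-0.6, 0.2, -1.4]
grip_width: 0.0141
grip_force: 46.4
```

Emit:
move_arm(
  increments=[
    [0,0,0,0.08,0,0,0],
    [0,0,0,0.06,0,0,0],
    [0,0,0,0.05,0,0,0],
    [0,0,0,0,0,0,0],
  ],
)

```text
time_s: 57.5
ee_pos: [0.4509, -0.0882, 0.1757]
eef_rot: [-3.141, -0.0, 1.655]
force: [-0.4, 0.4, -0.4]
grip_width: 0.0137
grip_force: 46.4
```

Emit:
move_arm(
  increments=[
    [0,0,0,0.02,0,0,0],
    [0,0,0,0,0,0,0.13],
    [0,0,0,0,0,0,0.13],
    [0,0,0,0,0,0,0.13],
    [0,0,0,0,0,0,0.13],
    [0,0,0,0,0,0,0.13],
    [0,0,0,0,0,0,0.13],
    [0,0,0,0,0,0,0.13],
    [0,0,0,0,0,0,0.13],
    [0,0,0,0,0,0,0.13],
    [0,0,0,0,0,0,0.13],
    [0,0,0,0,0,0,0.13],
    [0,0,0,0,0,0,0.13],
    [0,0,0,0,0,0,0.1],
  ],
)

```text
time_s: 58.9
ee_pos: [0.4505, -0.0878, 0.175]
eef_rot: [-3.141, 0.002, -0.01]
force: [-4.5, 3.5, 3.2]
grip_width: 0.0135
grip_force: 46.4
```

```bash
python3 -c "
from station import ctrl
o=ctrl.get_obs();print(o['force'],o['moment'],o['eef_rot'])"
```

```text
[-4.54441586  3.46155122  3.20171458] [0.88345423 1.20214789 0.19543495] [-3.14057404e+00  1.52573163e-03 -1.01137987e-02]
```

Emit:
move_arm(
  increments=[
    [0,0,0,0,0,0,0.06],
    [0,0,0,0,0,0,0.04],
    [0,0,0,0,0,0,0.03],
  ],
)

```text
time_s: 59.2
ee_pos: [0.4505, -0.0877, 0.175]
eef_rot: [-3.141, 0.002, -0.137]
force: [-4.7, 4.7, 1.6]
grip_width: 0.0138
grip_force: 46.5
```

```bash
python3 -c "
from station import ctrl
o=ctrl.get_obs();print(o['force'],o['moment'],o['eef_rot'])"
```

```text
[-4.72764144  4.65243049  1.61740016] [1.01659328 1.23150633 0.31246511] [-3.14063725e+00  1.57715425e-03 -1.36520713e-01]
```

Emit:
move_arm(
  increments=[
    [0,0,0,0,0,0,0.04],
    [0,0,0,0,0,0,0.03],
    [0,0,0,0,0,0,0],
  ],
)

```text
time_s: 59.5
ee_pos: [0.4506, -0.0878, 0.1751]
eef_rot: [-3.141, 0.001, -0.205]
force: [-2.2, 5.1, 1.8]
grip_width: 0.014
grip_force: 46.7
```

```bash
python3 -c "
from station import ctrl
o=ctrl.get_obs();print(o['force'],o['moment'],o['eef_rot'])"
```

```text
[-2.1570573   5.08281562  1.811698  ] [0.87805375 0.97123839 0.72327433] [-3.14103193e+00  1.26488068e-03 -2.05207658e-01]
```

The stop is reached again (0.72 N m), so it is locked. I ease back and lift.

Emit:
move_arm(
  increments=[
    [0,0,0,0,0,0,-0.1],
    [0,0,0,0,0,0,-0.1],
    [0,0,0,-0.1,0,0,0],
    [0,0,0,-0.3,0,0,0],
    [0,0,0,-0.5,0,0,0],
    [0,0,0,-0.5,0,0,0],
    [0,0,0,0,0,0,0],
    [0,0,0,0,0,0,0],
  ],
)

```text
time_s: 60.3
ee_pos: [0.451, -0.0883, 0.2449]
eef_rot: [3.141, -0.0, -0.007]
force: [-0.1, -0.3, -2.2]
grip_width: 0.0136
grip_force: 46.3
```

```bash
python3 plan.py .5561 -.2640 .24 0 8
```

```text
t 60.3 p [ 0.451  -0.0883  0.2449] e [ 3.141 -0.    -0.007] q [-0.27  0.06  1.71 -0.    1.37  1.3 ] F [-0.1 -0.3 -2.2] w 0.0136
shift now-axes/row [0.266 0.437 0.012] target-axes/row [0.263 0.439 0.012] rz total -0.007 per row -0.0009 rotvec now->target [ 0.0002 -0.0005 -0.0071] tool z [ 5.e-04 -2.e-04 -1.e+00]
```

Emit:
move_arm(
  increments=[
    [0,0.266,0.437,0.012,0,0,0],
    [0,0.266,0.437,0.012,0,0,0],
    [0,0.266,0.437,0.012,0,0,0],
    [0,0.266,0.437,0.012,0,0,0],
    [0,0.266,0.437,0.012,0,0,0],
    [0,0.266,0.437,0.012,0,0,0],
    [0,0.266,0.437,0.012,0,0,0],
    [0,0.266,0.437,0.012,0,0,0],
    [0,0,0,0.5,0,0,0],
    [0,0,0,0.8,0,0,0],
    [0,0,0,0.8,0,0,0],
    [0,0,0,0.7,0,0,0],
    [0,0,0,0.4,0,0,0],
    [0,0,0,0.15,0,0,0],
    [0,0,0,0,0,0,0],
    [0,0,0,0,0,0,0],
  ],
)

```text
time_s: 61.9
ee_pos: [0.5569, -0.2638, 0.0736]
eef_rot: [3.141, -0.001, -0.006]
force: [-0.1, -0.1, -1.7]
grip_width: 0.0139
grip_force: 46.3
```

```bash
python3 plan.py .5561 -.2640 .0665 0 1
```

```text
t 61.9 p [ 0.5569 -0.2638  0.0736] e [ 3.141e+00 -1.000e-03 -6.000e-03] q [-0.5   0.57  1.45 -0.    1.12  1.07] F [-0.1 -0.1 -1.7] w 0.0139
shift now-axes/row [-0.015  0.004  0.142] target-axes/row [-0.015  0.004  0.142] rz total -0.006 per row -0.0056 rotvec now->target [ 0.0006 -0.001  -0.0056] tool z [ 1.e-03 -6.e-04 -1.e+00]
```

Emit:
move_arm(
  increments=[
    [0,0,0,0.06,0,0,0],
    [0,0,0,0.05,0,0,0],
    [0,0,0,0.03,0,0,0],
    [0,0,0,0,0,0,0],
  ],
)

```text
time_s: 62.3
ee_pos: [0.5569, -0.2638, 0.067]
eef_rot: [3.141, -0.001, -0.005]
force: [-2.0, 2.0, 7.7]
grip_width: 0.0141
grip_force: 46.3
```

Emit:
move_arm(
  increments=[
    [0.5,0,0,0,0,0,0],
    [0.5,0,0,0,0,0,0],
    [0.5,0,0,0,0,0,0],
    [0.5,0,0,0,0,0,0],
    [0.5,0,0,-0.6,0,0,0],
    [0.5,0,0,-1,0,0,0],
    [0.5,0,0,-1,0,0,0],
    [0.5,-0.7,0.4,-0.7,0,0,0],
    [0.5,-0.7,0.4,0,0,0,0],
    [0.5,-0.7,0.4,0,0,0,0],
    [0.5,-0.7,0.4,0,0,0,0],
    [0.5,-0.7,0.4,0,0,0,0],
    [0.5,0,0,0,0,0,0],
  ],
)

```text
time_s: 63.6
ee_pos: [0.3802, -0.3632, 0.2288]
eef_rot: [3.141, 0.0, -0.009]
force: [0.2, 0.3, -0.1]
grip_width: 0.0467
grip_force: 0.0
```

```bash
python3 - <<'E'
from h import *
t=ctrl.camera("top"); s=ctrl.camera("side")
cv2.imwrite("pics/f9.png",np.hstack([cv2.resize(t["color"][150:250,140:300],(480,300),interpolation=cv2.INTER_CUBIC),cv2.resize(s["color"][170:270,220:325],(315,300),interpolation=cv2.INTER_CUBIC)]))
mt=blob(t,(100,100,30),(125,255,255),(140,150,255,235))
def fill(b): m=np.zeros_like(b[0]); cv2.drawContours(m,[cv2.convexHull(b[3])],-1,1,-1); return m
r=fit([(t,fill(mt))],PANEL,(.504,-.012,.06)); print("panel",r[0].round(4),round(r[1],3))
b=blob(t,(15,90,80),(30,255,255),(212,200,232,220)); print("stud",b[1],b[4],np.degrees(rectw(t,b[2],.125)[1]))
E
```

```text
panel [ 0.5035 -0.0123  0.0666] 0.017
stud [221.41176471 208.35294118] 17 179.94488021809056
```

View pics/f9.png

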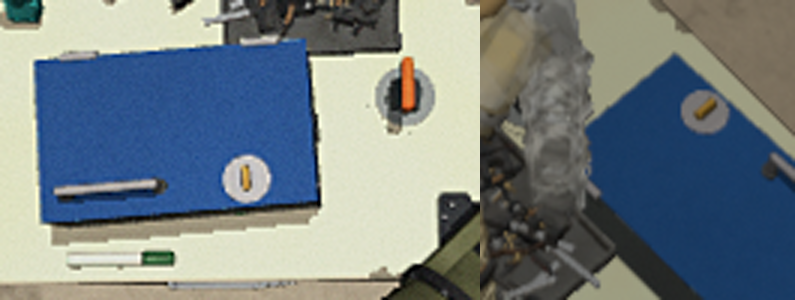

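The panel is shut, with the same fit as at the start. The blade (245,178) is back in its locked direction, the key stands on the mat (406,90), and the marker (120,258) is untouched. I hand in.

```bash
python3 -c "
from station import ctrl
print(ctrl.hand_in())"
```

```text
the job is handed in; nothing more can be done
None
```

The job is done and handed in at about 64 s: all three caps are on their own lower halves, the panel is shut and locked, and the key stands on its mat; the hand-in returned no verdict.

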